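Zero the heat probe, then take a no-touch reading over the crumb tray

TASK

Take the orange heat probe out of its stand and, with its steel stylus, press the red recessed zero button of the white reader fully down. Then carry the probe over the things on the slab to the half-open crumb tray of the pizza oven and hold it there upright, its tip about 1 cm above the red dot in the middle of the white stripe and its black sensor bar parallel to the stripe, without the probe ever touching the tray or oven, and without shifting the tray or disturbing the mug, jar, tin, scraper, ladle or mill. Finish holding it still there, in the gripper: do not put it down or let it go.

Things in the scene. Friction and masses are not known exactly. Their poses are not given: they have to be found in the camera images.
- probe: Heat probe, 0.1 kg, upright in the stand, stylus down. Origin: the stylus's tip (15 mm above the slab in the stand); z up along the probe. Steel stylus 7 mm in diameter, z 0 to 30 mm; black sensor bar with two white bands, 22 (x) by 56 (y) mm, z 30 to 44 mm, long along y, its underside resting on the stand; orange handle 18 (x) by 28 (y) mm, z 44 to 134 mm, black band near its top.
- stand: Dark wooden block, fixed, 60 (x) by 80 (y) by 45 mm high, with a 12 mm wide, 36 mm deep upright hole in the middle of its top for the stylus. Origin: centre of the underside. At the start the probe's x and y axes are the stand's. Stand and reader may swap places.
- reader: White plastic reader, fixed, 100 (x) by 85 (y) by 38 mm high, with a dark and green display on its +x half. Origin: centre of the underside. The zero button sits in an 18 mm wide round hole in the top, on the -x half, 24 mm from the centre; it has the probe's stylus as its only key: fingers do not fit.
- zero_top (a point): Centre of the top face of the red zero button, 17 mm in diameter, 5 mm below the reader's top face (so 33 mm above the slab) when not pressed; it moves down with the button.
- zero_button (a joint): Travel of the zero button: 0 up, 0.004 m fully down (a press counts from 0.003). Springs back; needs about 1.4 N to start and 4.2 N to reach the bottom stop, which is rigid.
- tray_mark (a point): The 16 mm red dot in the middle of the white stripe (16 by 100 mm) on the floor of the dark steel crumb tray, at floor height (17 mm above the slab). Axes: x into the oven, y along the stripe, z up. The tray is 300 mm wide along y, its walls rise 19 mm above its floor; the dot lies 45 mm behind the front edge. The tray slides if pushed (about 3 N).
- crumb_tray (a joint): How far the crumb tray is pulled out (m): 0 closed, 0.24 fully out; starts about half open. The dot lies this value less 45 mm in front of the oven's face.
- oven: Stainless pizza oven, fixed, 380 deep (x) by 400 wide (y) by 270 mm high, front (door, handle standing out about 30 mm at 218 mm height, knobs) towards its own -x, which looks roughly to world +y. Origin: centre of the underside.
- mug: Blue enamel mug, 78 mm in diameter, 82 mm high, handle on its +y side; a bystander. Origin: centre of the underside.
- jar: Small amber glass jar with black twist cap, 58 mm in diameter, 85 mm high; a bystander. Origin: centre of the underside.
- tin: Tin with red label, 72 mm in diameter, 105 mm high; a bystander. Origin: centre of the underside.
- scraper: Black plastic dough scraper lying flat, about 90 (x) by 120 (y) mm, 20 mm high at its grip; a bystander. Origin: on the underside, in the middle of the blade.
- ladle: Aluminium ladle lying down, bowl 74 mm wide and 30 mm high, handle reaching 205 mm towards its -x; a bystander. Origin: centre of the bowl's underside.
- mill: Wooden pepper mill, 54 mm in diameter, 140 mm high; a bystander. Origin: centre of the underside.
Not all that is in view belongs to the job. Leave any green look-alike of the probe alone.

How it is judged:
By the outcome, as a careful person would: the job done as asked, in the order asked, and still so for the second after the job is handed in, while the arm keeps its last pose, push and grip.
It also fails if it takes over 45 s, if anything falls off the work surface, if the arm or the gripper's body presses on something with over 40 N, if the wrist force passes 120 N, or if a joint passes its speed limit or range.

ROBOT

A 7-joint arm with a two-finger parallel gripper is mounted at the origin on the work surface. World frame = base frame: x ahead of the robot, y to its left, z up, the work surface at z = 0. Lengths are in m, angles in rad, forces in N, time in s.
With the tool pointing down it reaches from about 0.35 to 0.9 m from the base axis. Payload 19.9 kg.
Tool frame: the origin (TCP) lies at the very end of the fingers, on their centre line; the grasp point (between the pads) lies 19 mm behind it; y points along the fingers, x is the direction in which the jaws open and shut, and the axes are right-handed (so a half turn about y gives the same grasp; the last joint's range is limited). The gripper opens to 85 mm and grips with 20 to 120 N. Pads are 22 mm wide; open, the fingers measure 114 mm over their backs; the gripper's body (76 mm by 85 mm) begins 54 mm behind the grasp point. The pads swing forward as they close: fully open they stand 13 mm farther back than shut.
Start: joints at [1.276, 0.417, -0.01, 1.614, 0.005, 1.111, -0.053], TCP at [0.156, -0.605, 0.231] pointing down, gripper open.
Joint ranges: [-2.81, 2.81], [-0.39, 2.02], [-1.27, 1.25], [0.06, 2.57], [-1.19, 4.33], [0.19, 2], [-2.82, 2.82]. Speed limits (rad/s): [1.89, 1.89, 2.39, 2.39, 3.01, 3.01, 3.01].

INTERFACE

Orientations are given as a unit quaternion [w, x, y, z].
In Python, from rig import env, eyes, finder gives the robot as it stands.
- The arm moves only by the tool servo_tool, never from a script. Its argument "plan" is a list of rows, each an object of numbers: "dx", "dy", "dz": the shift along the tool's x, y, z in m; "twist": the turn about the tool's y in degrees; "claw": the finger opening in m, from 0 to 0.0854. In form: [{"dx": .., "dy": .., "dz": .., "twist": .., "claw": ..}, ...]. A call has 1 to 12 rows; each row shifts and turns the pose as measured when the row begins, along the tool's axes as they then stand; what a row does not reach is not made up. A row lasts 1/8 s, in which the tool goes at most 62.5 mm and 10.7 degrees, less where a joint would pass 70% of its speed; a pose out of reach is approached as far as the arm can. A call is refused whole if a number of a shift passes 0.0625 or a number of a turn 10.7, either way. A call with a gripper value outside its range is refused whole. The fingers move at their own pace and stop on an object; "newtons" is the grip in N (left out, the last holds). Time passes only in rows, so rows that do not move let the fingers close. It gives the time, the measured TCP pose, the force and the opening at its end, in the units of the state.
- env.read_state(): the state, without advancing time (a new reading comes with each control period).
- eyes.snapshot(name): name is "scene" or "top" or "wrist"; returns a dict with "pixels" (420x560x3 uint8, blue, green, red), "mtx" (3x3 intrinsics, pixels), "origin" and "orientation" of the camera in the world; the wrist camera has in their place "hand_eye" (4x4, takes a point from camera to tool coordinates, whose origin is the TCP and whose axes are the tool frame's). Camera axes: x right, y down, z forward; pixel columns grow to the right and rows downward; lengths in m; the calibration is good to about 2 mm. The wrist camera is an equidistant fisheye: a pixel r from the principal point sees the ray r / f radians off the axis. A picture is of the moment at which its call begins: read the wrist's pose just before it. There is no depth.
- env.hand_in(): hands the job in, once; it reports no verdict.
Trained networks look in a picture, given as the dict that the camera call returned (one of the last four; its "shot" number tells which), for a name from the list of things; names that differ only in an ending like _2 or _b are one class to them, and where a whole thing is asked for, a point or a joint stands for the part that bears it (a point fixed in the world has none). Each returns a list of dicts, best first, with "conf" (0 to 1); they miss things now and then, are a little off and sometimes report something else, mostly with a low value. They report only what shows in the picture. A call takes as long as a camera call. They do not tell look-alikes from the thing itself.
- finder.boxes_of(thing, picture): "location" ([x, y, z] in m, in world coordinates, good to about 4 mm: the middle of the surface that is visible of it).
- finder.outline_of(thing, picture): "pixels" (420x560 bool, what is visible of it).
The state is a dict: "clock": time; "joints": joint angles; "qd": joint speeds; "joint_torque": joint torques, N m; "position": TCP position; "orientation": TCP orientation; "ft_force": force on the tool from outside, world axes, zero at the start; "moment": the same for the moment, N m; "width": finger opening in m.
Only numpy, scipy, OpenCV 4.12 (cv2) and the standard library are available. Lean on these libraries where they do the work, as an engineer would, in place of code of your own. Each camera call takes 0.05 s, during which the arm holds its last target.

## Working session

There is one attempt and no reset: what is moved stays moved. The work goes in short steps, Python scripts to look and compute and a tool call to move; the robot and the scene stay as the last step left them, time stands still between calls to the robot, and variables do not carry over. Pictures are saved under pics/ and viewed, and the job is handed in when it is done.

Besides the shell and the picture viewer there is one more tool, called after "Request:" by a JSON object that holds its "fn" and its "kwargs". servo_tool: Moves the arm, as the interface text tells. Its arguments: {"type":"object","properties":{"plan":{"type":"array"},"newtons":{"type":"number"}},"required":["plan"]}

```bash
ls; mkdir -p pics
cat > h.py <<'E'
import numpy as np, cv2
from scipy.spatial.transform import Rotation as R
from rig import env, eyes, finder
def q2R(q): return R.from_quat([q[1],q[2],q[3],q[0]]).as_matrix()
def ray(p,uv,T=None):
    """origin, dirs (world)"""
    m=np.array(p["mtx"]);uv=np.atleast_2d(np.float64(uv))
    d=np.c_[(uv[:,0]-m[0,2])/m[0,0],(uv[:,1]-m[1,2])/m[1,1]]
    if T is None:
        d=np.c_[d,np.ones(len(d))]; Rm=np.array(p["orientation"])
        Rm=q2R(Rm) if Rm.size==4 else Rm
        o=np.array(p["origin"])
    else:
        r=np.hypot(d[:,0],d[:,1]); s=np.where(r>1e-9,np.sin(r)/np.maximum(r,1e-9),1)
        d=np.c_[d*s[:,None],np.cos(r)]
        M=T@np.array(p["hand_eye"]); Rm=M[:3,:3]; o=M[:3,3]
    return o,d@Rm.T
def onz(p,uv,z,T=None):
    o,d=ray(p,uv,T); return o+d*((z-o[2])/d[:,2])[:,None]
def tcp(s=None):
    s=s or env.read_state(); T=np.eye(4);T[:3,:3]=q2R(s["orientation"]);T[:3,3]=s["position"];return T
def save(p,n): cv2.imwrite("pics/"+n+".png",p["pixels"])
E
python3 - <<'E'
from h import *
s=env.read_state(); print({k:np.round(v,3).tolist() for k,v in s.items()}); print(tcp().round(3))
for n in ["scene","top"]:
    p=eyes.snapshot(n); save(p,n+"0")
    print(n,np.array(p["origin"]).round(3),np.array(p["orientation"]).round(3),np.array(p["mtx"]).round(1).tolist())
    for t in ["probe","stand","reader","zero_top","tray_mark","crumb_tray","oven","mug","jar","tin","scraper","ladle","mill"]:
        try: print(t,[(np.round(b["location"],3).tolist(),round(b["conf"],2)) for b in finder.boxes_of(t,p)][:3])
        except Exception as e: print(t,e)
E
```

```text
pics
{'clock': 0.0, 'joints': [1.276, 0.418, -0.01, 1.614, 0.005, 1.111, -0.053], 'qd': [-0.001, -0.001, 0.002, 0.001, 0.0, 0.0, 0.001], 'joint_torque': [-0.001, -86.444, 0.678, -43.49, 0.019, 0.007, -0.0], 'position': [0.156, -0.605, 0.231], 'orientation': [0.559, -0.559, 0.433, -0.433], 'ft_force': [0.457, 0.337, 0.561], 'moment': [-0.01, -0.004, 0.011], 'width': 0.085}
[[ 0.25  -0.     0.968  0.156]
 [-0.968  0.001  0.25  -0.605]
 [-0.001 -1.    -0.     0.231]
 [ 0.     0.     0.     1.   ]]
scene [1.536 0.246 1.035] [-0.224  0.515  0.762 -0.322] [[507.1, 0.0, 287.4], [0.0, 507.1, 208.1], [0.0, 0.0, 1.0]]
probe [([0.519, 0.316, 0.093], 0.87), ([0.424, 0.398, 0.072], 0.76), ([0.522, 0.419, 0.084], 0.58)]
stand [([0.538, 0.317, 0.038], 0.97)]
reader [([0.539, 0.142, 0.035], 0.82)]
zero_top [([0.541, 0.141, 0.036], 0.42)]
tray_mark [([0.508, -0.347, 0.02], 0.86)]
crumb_tray [([0.507, -0.347, 0.02], 0.58)]
oven []
mug [([0.553, -0.041, 0.058], 0.69)]
jar [([0.644, -0.062, 0.062], 0.81)]
tin [([0.448, -0.049, 0.091], 0.74)]
scraper [([0.71, -0.104, 0.003], 0.75)]
ladle [([0.732, 0.21, 
[... 153 characters left out ...]
0.0, 0.0, 1.0]]
probe [([0.511, 0.303, 0.11], 0.65), ([0.51, 0.408, 0.066], 0.65), ([0.417, 0.388, 0.085], 0.52)]
stand [([0.507, 0.301, 0.05], 0.8)]
reader [([0.52, 0.136, 0.035], 0.96)]
zero_top []
tray_mark [([0.499, -0.336, 0.023], 0.68)]
crumb_tray [([0.493, -0.34, 0.016], 0.96), ([0.429, -0.053, 0.105], 0.71), ([0.726, -0.11, 0.005], 0.4)]
oven [([0.493, -0.545, 0.275], 0.9), ([0.5, -0.338, 0.024], 0.37)]
mug [([0.545, -0.044, -0.001], 0.9), ([0.724, -0.109, 0.002], 0.42)]
jar [([0.624, -0.068, 0.088], 0.6)]
tin [([0.427, -0.058, 0.105], 0.96)]
scraper [([0.726, -0.111, 0.007], 0.75)]
ladle [([0.732, 0.215, 0.008], 0.86), ([0.726, -0.11, 0.006], 0.67)]
mill [([0.688, 0.307, 0.1], 0.7)]
```

View pics/scene0.png

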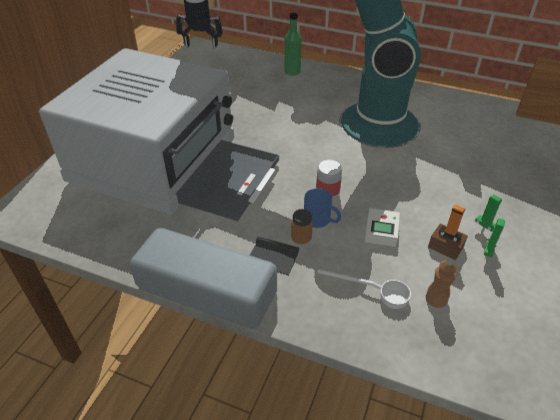

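View pics/top0.png

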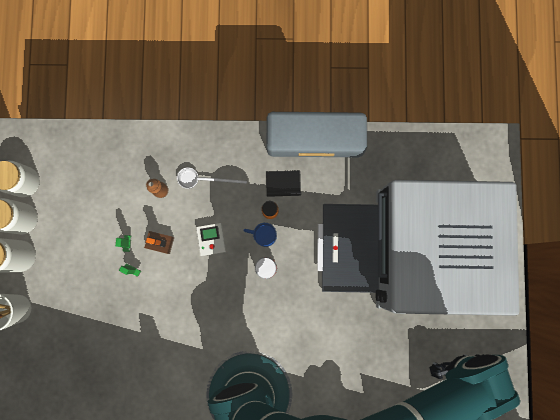

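Run:
```python
from h import *
a=cv2.imread("pics/top0.png");b=cv2.imread("pics/scene0.png")
f=lambda im,x,y,w,h,k:cv2.resize(im[y:y+h,x:x+w],None,fx=k,fy=k,interpolation=cv2.INTER_CUBIC)
cv2.imwrite("pics/z1.png",np.hstack([f(a,105,200,130,95,6)]))
cv2.imwrite("pics/z2.png",f(a,300,190,100,120,5))
cv2.imwrite("pics/z3.png",f(b,360,180,160,120,5))
```

```text
(no output)
```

View pics/z1.png

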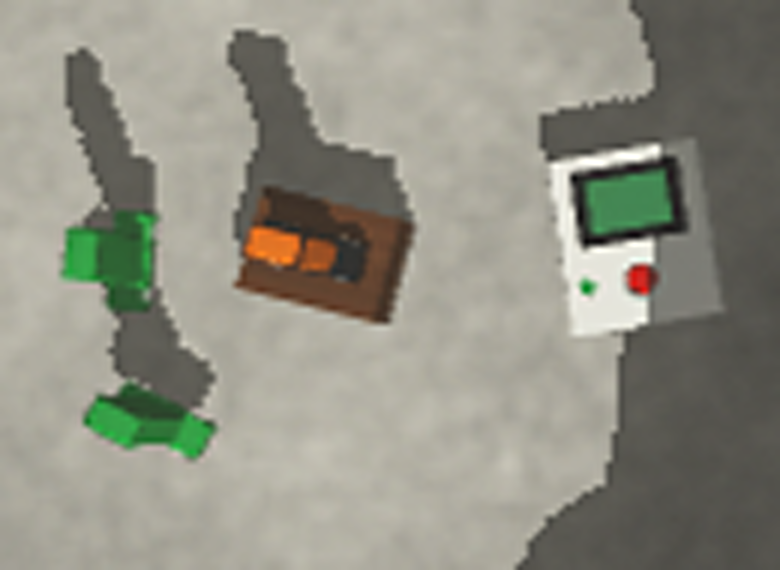

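View pics/z2.png

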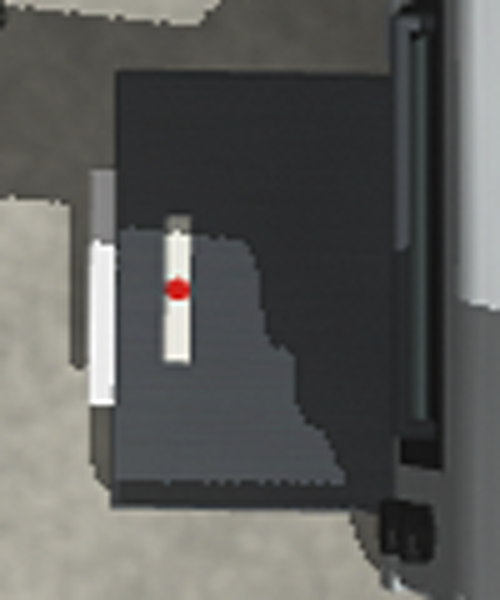

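View pics/z3.png

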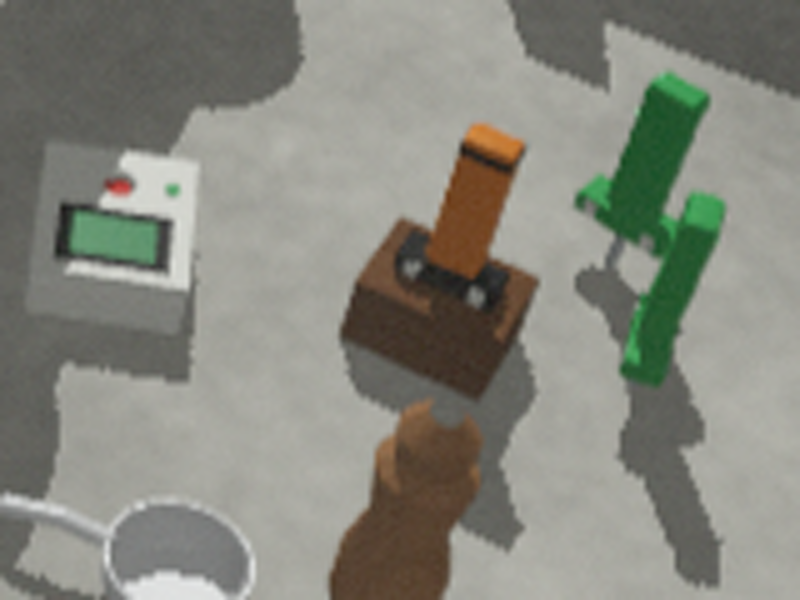

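Run:
```python
from h import *
pt=eyes.snapshot("top"); ps=eyes.snapshot("scene")
z1=lambda L:np.array(L)/6+[105,200]-0.4
st=onz(pt,z1([(265,187),(405,220),(380,320),(237,287)]),.045); print("stand",st.round(3).tolist(),st.mean(0).round(3))
e=st[1]-st[0];print(np.linalg.norm(e),np.linalg.norm(st[2]-st[1]),np.degrees(np.arctan2(e[1],e[0])))
e=st[2]-st[3];print(np.degrees(np.arctan2(e[1],e[0])))
o,d=ray(pt,z1([(273,246)]));print("probe top",onz(pt,z1([(273,246)]),.149).round(3))
print("scene probe top",onz(ps,np.array([[497,143]])/5+[360,180]-.4,.149).round(3))
rd=onz(pt,z1([(552,162),(693,138),(722,308),(572,336)]),.038);print("reader",rd.round(3).tolist(),rd.mean(0).round(3))
print("btn top",onz(pt,z1([(641,279)]),.033).round(3),"scene",onz(ps,np.array([[120,186]])/5+[360,180]-.4,.033).round(3))
z2=lambda L:np.array(L)/5+[300,190]-.4
print("dot",onz(pt,z2([(177,289)]),.017).round(3))
sp=onz(pt,z2([(177,216),(177,362),(116,72),(113,482)]),.017);print("stripe",sp.round(3).tolist());
print("handle",onz(pt,z2([(393,150)]),.218).round(3))
print("dot scene",[b["location"] for b in finder.boxes_of("tray_mark",ps)])
s=env.read_state();print(s["clock"])
```

```text
stand [[0.548, 0.347, 0.045], [0.531, 0.267, 0.045], [0.474, 0.279, 0.045], [0.492, 0.361, 0.045]] [0.511 0.313 0.045]
0.08179672453613382 0.057978860536886175 -102.62483544936205
-102.32588416305168
probe top [[0.51  0.315 0.149]]
scene probe top [[0.512 0.316 0.149]]
reader [[0.565, 0.186, 0.038], [0.579, 0.106, 0.038], [0.483, 0.087, 0.038], [0.466, 0.172, 0.038]] [0.523 0.138 0.038]
btn top [[0.499 0.134 0.033]] scene [[0.494 0.133 0.033]]
dot [[ 0.5   -0.29   0.017]]
stripe [[0.55, -0.29, 0.017], [0.449, -0.29, 0.017], [0.65, -0.247, 0.017], [0.367, -0.246, 0.017]]
handle [[ 0.579 -0.402  0.218]]
dot scene [[0.5102, -0.3479, 0.017]]
1.55
```

```bash
cat >> h.py <<'E'
def yaw(T=None):
    T=tcp() if T is None else T
    return np.degrees(np.arctan2(T[1,0],T[0,0]))
def plan(way,maxd=.05,maxt=9,mode=None):
    """way: list of (x,y,z,yaw) TCP targets; prints rows in tool axes"""
    T=tcp();p=T[:3,3].copy();a=yaw(T)
    for w in way:
        tp=np.array(w[:3]);n=int(max(1,np.ceil(np.linalg.norm(tp-p)/maxd-1e-6),np.ceil(abs(w[3]-a)/maxt-1e-6)))
        st=(tp-p)/n;da=(w[3]-a)/n
        for i in range(n):
            c,s=np.cos(np.radians(a)),np.sin(np.radians(a))
            dx=st[0]*c+st[1]*s; dz=-st[0]*s+st[1]*c
            if T[2,1]>0: print("BAD")
            print("dx %.3f dy %.3f dz %.3f tw %.1f"%(dx,-st[2],dz,-da)); p=p+st;a+=da
        print("--",p.round(3),round(a,1))
E
python3 - <<'E'
from h import *
T=tcp();print(T.round(4))
way=[(.156,-.605,.36,-75.5)]
A=np.linspace(-75.5,31.6,24)[1:];Y=np.linspace(-75.5,-12.5,24)[1:];r=np.linspace(.62,.60,23)
way+=[(q*np.cos(np.radians(a)),q*np.sin(np.radians(a)),.36,y) for q,a,y in zip(r,A,Y)]
plan(way,.056,20)
E
```

```text
[[ 2.501e-01 -1.000e-04  9.682e-01  1.563e-01]
 [-9.682e-01  1.000e-04  2.501e-01 -6.051e-01]
 [-1.000e-04 -1.000e+00 -0.000e+00  2.313e-01]
 [ 0.000e+00  0.000e+00  0.000e+00  1.000e+00]]
dx -0.000 dy -0.043 dz -0.000 tw -0.0
dx -0.000 dy -0.043 dz -0.000 tw -0.0
dx -0.000 dy -0.043 dz -0.000 tw -0.0
-- [ 0.156 -0.605  0.36 ] -75.5
dx -0.007 dy -0.000 dz 0.051 tw -2.7
-- [ 0.203 -0.586  0.36 ] -72.8
dx -0.005 dy -0.000 dz 0.050 tw -2.7
-- [ 0.25  -0.566  0.36 ] -70.0
dx -0.006 dy -0.000 dz 0.050 tw -2.7
-- [ 0.295 -0.543  0.36 ] -67.3
dx -0.008 dy -0.000 dz 0.050 tw -2.7
-- [ 0.337 -0.517  0.36 ] -64.5
dx -0.010 dy -0.000 dz 0.049 tw -2.7
-- [ 0.378 -0.487  0.36 ] -61.8
dx -0.011 dy -0.000 dz 0.049 tw -2.7
-- [ 0.415 -0.454  0.36 ] -59.1
dx -0.013 dy -0.000 dz 0.048 tw -2.7
-- [ 0.45  -0.418  0.36 ] -56.3
dx -0.014 dy -0.000 dz 0.048 tw -2.7
-- [ 0.482 -0.38   0.36 ] -53.6
dx -0.016 dy -0.000 dz 0.047 tw -2.7
-- [ 0.51  -0.339  0.36 ] -50.8
dx -0.018 dy -0.000 dz 0.047 tw -2.7
-- [ 0.535 -0.296  0.36 ] -48.1
dx -0.019 dy -0.000 dz 0.046 tw -2.7
-- [ 0.557 -0.251  0.36 ] -45.4
dx -0.021 dy -0.000 dz 0.045 tw -2.7
-- [ 0.575 -0.205  0.36 ] -42.6
dx -0.022 dy -0.000 dz 0.044 tw -2.7
-- [ 0.588 -0.157  0.36 ] -39.9
dx -0.023 dy -0.000 dz 0.044 tw -2.7
-- [ 0.598 -0.109  0.36 ] -37.2
dx -0.025 dy -0.000 dz 0.043 tw -2.7
-- [ 0.604 -0.06   0.36 ] -34.4
dx -0.026 dy -0.000 dz 0.042 tw -2.7
-- [ 0.606 -0.011  0.36 ] -31.7
dx -0.028 dy -0.000 dz 0.041 tw -2.7
-- [0.604 0.039 0.36 ] -28.9
dx -0.029 dy -0.000 dz 0.040 tw -2.7
-- [0.598 0.087 0.36 ] -26.2
dx -0.030 dy -0.000 dz 0.039 tw -2.7
-- [0.588 0.136 0.36 ] -23.5
dx -0.031 dy -0.000 dz 0.038 tw -2.7
-- [0.574 0.183 0.36 ] -20.7
dx -0.033 dy -0.000 dz 0.037 tw -2.7
-- [0.557 0.228 0.36 ] -18.0
dx -0.034 dy -0.000 dz 0.035 tw -2.7
-- [0.536 0.272 0.36 ] -15.2
dx -0.035 dy -0.000 dz 0.034 tw -2.7
-- [0.511 0.314 0.36 ] -12.5
```

Request:
{"fn": "servo_tool", "kwargs": {"plan": [{"dy":-0.045},{"dy":-0.045},{"dy":-0.045},{"dx":-0.007,"dz":0.05,"twist":-2.7},{"dx":-0.005,"dz":0.05,"twist":-2.7},{"dx":-0.006,"dz":0.05,"twist":-2.7},{"dx":-0.008,"dz":0.05,"twist":-2.7},{"dx":-0.01,"dz":0.05,"twist":-2.7},{"dx":-0.011,"dz":0.05,"twist":-2.7},{"dx":-0.013,"dz":0.048,"twist":-2.7},{"dx":-0.014,"dz":0.048,"twist":-2.7}]}}

```text
$.plan[0]: bad value
```

Request:
{"fn": "servo_tool", "kwargs": {"plan": [{"dx":0,"dy":-0.045,"dz":0,"twist":0,"claw":0.085},{"dx":0,"dy":-0.045,"dz":0,"twist":0,"claw":0.085},{"dx":0,"dy":-0.045,"dz":0,"twist":0,"claw":0.085},{"dx":-0.007,"dy":0,"dz":0.05,"twist":-2.7,"claw":0.085},{"dx":-0.005,"dy":0,"dz":0.05,"twist":-2.7,"claw":0.085},{"dx":-0.006,"dy":0,"dz":0.05,"twist":-2.7,"claw":0.085},{"dx":-0.008,"dy":0,"dz":0.05,"twist":-2.7,"claw":0.085},{"dx":-0.01,"dy":0,"dz":0.05,"twist":-2.7,"claw":0.085},{"dx":-0.011,"dy":0,"dz":0.05,"twist":-2.7,"claw":0.085},{"dx":-0.013,"dy":0,"dz":0.048,"twist":-2.7,"claw":0.085},{"dx":-0.014,"dy":0,"dz":0.048,"twist":-2.7,"claw":0.085}]}}

```text
clock: 2.92
position: [0.4901, -0.3747, 0.3704]
orientation: [-0.631, 0.631, -0.319, 0.319]
ft_force: [1.1, -0.6, -0.1]
width: 0.0851
```

Run:
```python
from h import *
T=tcp();p=eyes.snapshot("wrist");save(p,"w1");np.save("w1T.npy",T)
print(np.array(p["mtx"]).round(1).tolist(),np.array(p["hand_eye"]).round(4).tolist(),yaw(T),T[:3,3])
```

```text
[[325.2, 0.0, 280.3], [0.0, 325.2, 208.5], [0.0, 0.0, 1.0]] [[1.0, 0.0004, -0.0004, -0.0005], [0.0005, -0.3021, 0.9533, -0.1441], [0.0003, -0.9533, -0.3021, 0.0773], [0.0, 0.0, 0.0, 1.0]] -53.70495855841567 [ 0.49006144 -0.37469834  0.37035796]
```

View pics/w1.png

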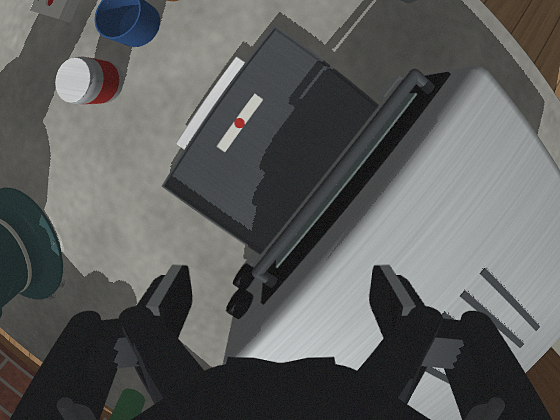

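```bash
python3 - <<'E'
from h import *
T=np.load("w1T.npy");p=eyes.snapshot("wrist")
im=cv2.imread("pics/w1.png").astype(int)
m=(im[...,2]>150)&(im[...,1]<80);m[:,:200]=0;m[:,280:]=0;m[170:]=0
v,u=np.nonzero(m);c=(u.mean(),v.mean());print("red px",c,m.sum())
print("dot",onz(p,[c],.017,T).round(4))
s=onz(p,[(257,93),(264,97),(217,147),(224,152),(278,29),(163,184)],.017,T);print(s.round(3).tolist())
e=(s[0]+s[1]-s[2]-s[3])/2;print(np.linalg.norm(e),np.degrees(np.arctan2(e[1],e[0])),s[:4].mean(0))
a=onz(p,[(415,78),(262,275)],.218,T);print("handle",a.round(3).tolist())
E
python3 - <<'E'
from h import *
A=np.linspace(-37.4,31.6,16)[1:];Y=np.linspace(-53.7,-12.5,16)[1:]
plan([(.61*np.cos(np.radians(a)),.61*np.sin(np.radians(a)),.33,y) for a,y in zip(A,Y)],.1,20)
E
```

```text
red px (np.float64(239.0), np.float64(122.61842105263158)) 76
dot [[ 0.4978 -0.2902  0.017 ]]
[[0.551, -0.286, 0.017], [0.552, -0.298, 0.017], [0.447, -0.284, 0.017], [0.447, -0.297, 0.017], [0.65, -0.252, 0.017], [0.345, -0.242, 0.017]]
0.10408760854156347 -0.9177236576359161 [ 0.49905406 -0.29125954  0.017     ]
handle [[0.655, -0.41, 0.218], [0.406, -0.412, 0.218]]
dx -0.020 dy 0.040 dz 0.040 tw -2.3
-- [ 0.513 -0.33   0.33 ] -51.0
dx -0.017 dy -0.000 dz 0.046 tw -2.7
-- [ 0.538 -0.288  0.33 ] -48.2
dx -0.019 dy -0.000 dz 0.045 tw -2.7
-- [ 0.559 -0.244  0.33 ] -45.5
dx -0.020 dy -0.000 dz 0.045 tw -2.7
-- [ 0.577 -0.199  0.33 ] -42.7
dx -0.021 dy -0.000 dz 0.044 tw -2.7
-- [ 0.591 -0.152  0.33 ] -40.0
dx -0.023 dy -0.000 dz 0.043 tw -2.7
-- [ 0.601 -0.104  0.33 ] -37.2
dx -0.024 dy -0.000 dz 0.043 tw -2.7
-- [ 0.607 -0.055  0.33 ] -34.5
dx -0.026 dy -0.000 dz 0.042 tw -2.7
-- [ 0.61  -0.006  0.33 ] -31.7
dx -0.027 dy -0.000 dz 0.041 tw -2.7
-- [0.609 0.043 0.33 ] -29.0
dx -0.028 dy -0.000 dz 0.040 tw -2.7
-- [0.603 0.091 0.33 ] -26.2
dx -0.030 dy -0.000 dz 0.039 tw -2.7
-- [0.594 0.139 0.33 ] -23.5
dx -0.031 dy -0.000 dz 0.038 tw -2.7
-- [0.581 0.186 0.33 ] -20.7
dx -0.032 dy -0.000 dz 0.037 tw -2.7
-- [0.564 0.232 0.33 ] -18.0
dx -0.033 dy -0.000 dz 0.036 tw -2.7
-- [0.544 0.277 0.33 ] -15.2
dx -0.034 dy -0.000 dz 0.035 tw -2.7
-- [0.52 0.32 0.33] -12.5
```

Request:
{"fn": "servo_tool", "kwargs": {"plan": [{"dx":-0.02,"dy":0.0,"dz":0.04,"twist":-2.7,"claw":0.085},{"dx":-0.017,"dy":0,"dz":0.046,"twist":-2.7,"claw":0.085},{"dx":-0.019,"dy":0,"dz":0.045,"twist":-2.7,"claw":0.085},{"dx":-0.02,"dy":0,"dz":0.045,"twist":-2.7,"claw":0.085},{"dx":-0.021,"dy":0,"dz":0.044,"twist":-2.7,"claw":0.085},{"dx":-0.023,"dy":0,"dz":0.043,"twist":-2.7,"claw":0.085},{"dx":-0.024,"dy":0,"dz":0.043,"twist":-2.7,"claw":0.085},{"dx":-0.026,"dy":0,"dz":0.042,"twist":-2.7,"claw":0.085},{"dx":-0.027,"dy":0,"dz":0.041,"twist":-2.7,"claw":0.085},{"dx":-0.028,"dy":0,"dz":0.04,"twist":-2.7,"claw":0.07},{"dx":-0.03,"dy":0,"dz":0.039,"twist":-2.7,"claw":0.06}]}}

```text
clock: 4.4
position: [0.5931, 0.1505, 0.3699]
orientation: [-0.693, 0.693, -0.142, 0.142]
ft_force: [0.4, 1.3, 1.0]
width: 0.0595
```

Run:
```python
from h import *
T=tcp();p=eyes.snapshot("wrist");save(p,"w2");np.save("w2T.npy",T);print(yaw(T),T[:3,3])
```

```text
-23.135550914216033 [0.5931032  0.15046015 0.36990737]
```

View pics/w2.png

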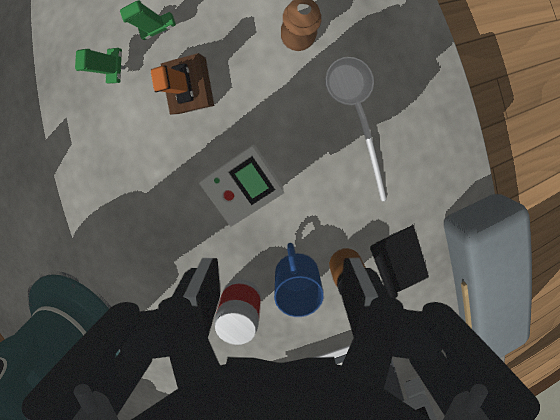

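Run:
```python
from h import *
T=np.load("w2T.npy");p=eyes.snapshot("wrist")
im=cv2.imread("pics/w2.png").astype(int)
m=(im[...,2]>130)&(im[...,1]<70)&(im[...,0]<70);m[:180]=0;m[215:]=0;m[:,:210]=0;m[:,250:]=0
v,u=np.nonzero(m);c=(u.mean(),v.mean());print("red px",c,m.sum())
print("btn",onz(p,[c],.033,T).round(4), [ (np.round(b["location"],3),b["conf"]) for b in finder.boxes_of("zero_top",p)])
print("probe top",onz(p,[(158,79)],.149,T).round(4))
big=cv2.resize(im[45:125,125:225].astype(np.uint8),None,fx=7,fy=7,interpolation=cv2.INTER_CUBIC);cv2.imwrite("pics/z4.png",big)
plan([(.58,.21,.34,-18),(.515,.314,.30,-12.5)])
```

```text
red px (np.float64(nan), np.float64(nan)) 0
btn [[nan nan nan]] []
probe top [[0.5096 0.3145 0.149 ]]
dx -0.017 dy 0.015 dz 0.024 tw -2.5
dx -0.016 dy 0.015 dz 0.025 tw -2.5
-- [0.58 0.21 0.34] -18.0
dx -0.031 dy 0.013 dz 0.026 tw -1.8
dx -0.030 dy 0.013 dz 0.027 tw -1.8
dx -0.030 dy 0.013 dz 0.028 tw -1.8
-- [0.515 0.314 0.3  ] -12.5<stdin>:5: RuntimeWarning: Mean of empty slice.
  ret = ret.dtype.type(ret / rcount)
```

View pics/z4.png

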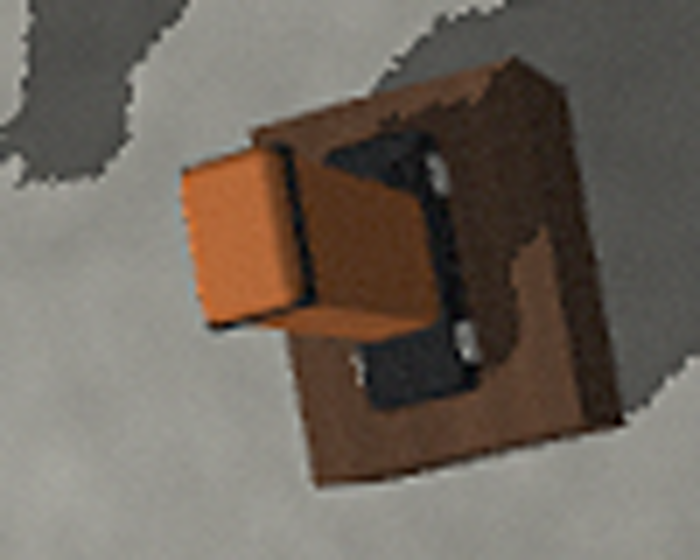

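Request:
{"fn": "servo_tool", "kwargs": {"plan": [{"dx":-0.017,"dy":0.015,"dz":0.024,"twist":-2.5,"claw":0.06},{"dx":-0.016,"dy":0.015,"dz":0.025,"twist":-2.5,"claw":0.06},{"dx":-0.031,"dy":0.013,"dz":0.026,"twist":-1.8,"claw":0.06},{"dx":-0.03,"dy":0.013,"dz":0.027,"twist":-1.8,"claw":0.06},{"dx":-0.03,"dy":0.013,"dz":0.028,"twist":-1.8,"claw":0.06},{"dx":0,"dy":0,"dz":0,"twist":0,"claw":0.06}]}}

```text
clock: 5.3
position: [0.5146, 0.3141, 0.2966]
orientation: [-0.702, 0.704, -0.077, 0.077]
ft_force: [-0.4, -0.0, 0.0]
width: 0.0604
```

Run:
```python
from h import *
T=tcp();p=eyes.snapshot("wrist");save(p,"w3");np.save("w3T.npy",T);print(yaw(T),T[:3,3])
```

```text
-12.49061872777006 [0.51460026 0.31409569 0.29657417]
```

View pics/w3.png

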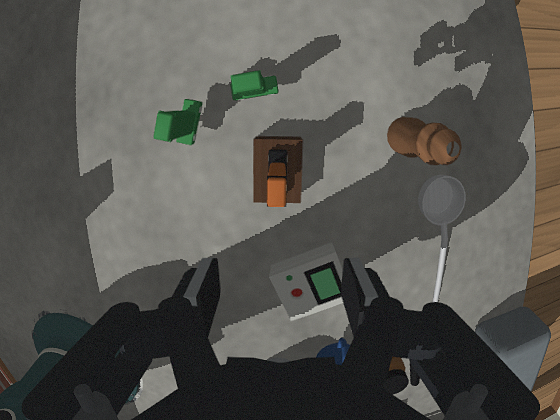

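Run:
```python
from h import *
T=np.load("w3T.npy");p=eyes.snapshot("wrist");im=p["pixels"]
big=cv2.resize(im[130:215,240:320],None,fx=7,fy=7,interpolation=cv2.INTER_CUBIC);cv2.imwrite("pics/z5.png",big)
print("probe top",onz(p,[(277,193)],.149,T).round(4))
print("btn",onz(p,[(296.5,293)],.033,T).round(4))
```

```text
probe top [[0.5112 0.315  0.149 ]]
btn [[0.498 0.131 0.033]]
```

View pics/z5.png

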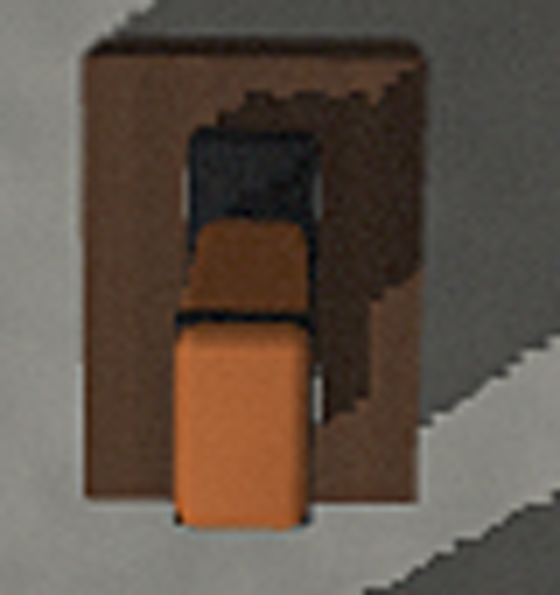

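Request:
{"fn": "servo_tool", "kwargs": {"plan": [{"dx":-0.005,"dy":0.04,"dz":0,"twist":0,"claw":0.06},{"dx":0,"dy":0.04,"dz":0,"twist":0,"claw":0.06},{"dx":0,"dy":0.03,"dz":0,"twist":0,"claw":0.06},{"dx":0,"dy":0,"dz":0,"twist":0,"claw":0.06}]}}

```text
clock: 5.9
position: [0.5171, 0.3075, 0.1854]
orientation: [-0.702, 0.703, -0.08, 0.084]
ft_force: [0.5, 0.5, -0.2]
width: 0.0604
```

Run:
```python
from h import *
T=tcp();p=eyes.snapshot("wrist");save(p,"w4");np.save("w4T.npy",T);print(yaw(T),T[:3,3])
```

```text
-13.292021563714634 [0.5170701  0.30754024 0.18540338]
```

View pics/w4.png

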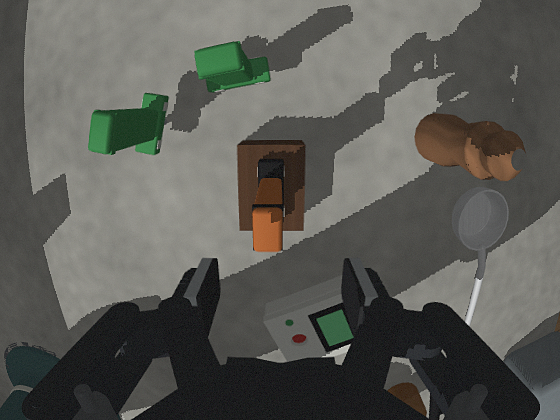

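Run:
```python
from h import *
s=env.read_state();print({k:np.round(v,3).tolist() for k,v in s.items()});T=tcp();print(T.round(3))
```

```text
{'clock': 5.95, 'joints': [-0.123, 0.489, -0.62, 1.703, 0.327, 1.049, -1.084], 'qd': [-0.002, -0.026, -0.016, -0.025, -0.007, 0.011, 0.002], 'joint_torque': [-1.204, -79.685, -12.495, -38.005, 0.112, -0.363, -0.129], 'position': [0.518, 0.308, 0.187], 'orientation': [-0.702, 0.703, -0.079, 0.084], 'ft_force': [0.962, -0.527, 0.264], 'moment': [0.018, 0.071, -0.048], 'width': 0.06}
[[ 0.973  0.007  0.23   0.518]
 [-0.23  -0.002  0.973  0.308]
 [ 0.007 -1.    -0.     0.187]
 [ 0.     0.     0.     1.   ]]
```

Request:
{"fn": "servo_tool", "kwargs": {"plan": [{"dx":-0.004,"dy":0,"dz":0.002,"twist":0,"claw":0.06},{"dx":-0.003,"dy":0,"dz":0.002,"twist":0,"claw":0.06},{"dx":0,"dy":0,"dz":0,"twist":-0.5,"claw":0.06},{"dx":0,"dy":0,"dz":0,"twist":0,"claw":0.06}]}}

```text
clock: 6.45
position: [0.5131, 0.3145, 0.1909]
orientation: [0.703, -0.702, 0.075, -0.083]
ft_force: [1.3, -0.3, 0.7]
width: 0.0598
```

Run:
```python
from h import *
T=tcp();p=eyes.snapshot("wrist");save(p,"w5");print(yaw(T),T.round(4))
im=p["pixels"];cv2.imwrite("pics/z6.png",cv2.resize(im[130:270,200:340],None,fx=4,fy=4,interpolation=cv2.INTER_CUBIC))
b,g,r=[im[...,i].astype(int) for i in range(3)]
m=(r>150)&(g>70)&(g<140)&(b<90);m[:,:230]=0;m[:,310:]=0
print(np.argwhere(m).min(0),np.argwhere(m).max(0))
v,u=np.nonzero(m);print(u.mean(),v.mean(),onz(p,[(u.mean(),v.mean())],.149,T))
```

```text
-12.814847007344342 [[ 9.750e-01  1.160e-02  2.218e-01  5.131e-01]
 [-2.218e-01  3.000e-04  9.751e-01  3.145e-01]
 [ 1.120e-02 -9.999e-01  2.900e-03  1.909e-01]
 [ 0.000e+00  0.000e+00  0.000e+00  1.000e+00]]
[218 262] [256 286]
273.980241492865 237.6893523600439 [[0.50937037 0.31523868 0.149     ]]
```

View pics/z6.png

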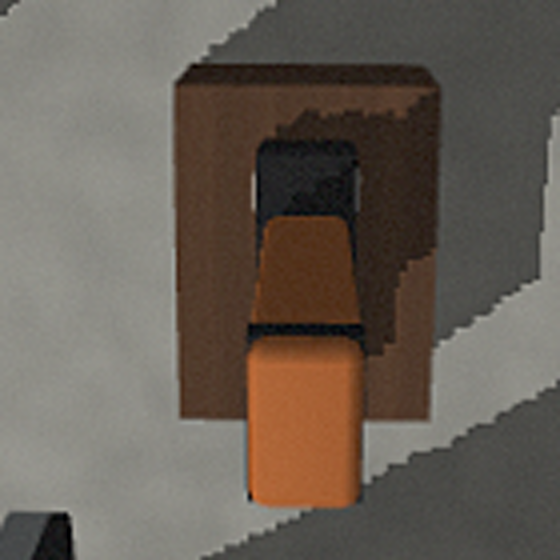

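Request:
{"fn": "servo_tool", "kwargs": {"plan": [{"dx":0,"dy":0,"dz":0,"twist":0,"claw":0.06},{"dx":0,"dy":0,"dz":0,"twist":0,"claw":0.06},{"dx":0,"dy":0,"dz":0,"twist":0,"claw":0.06}]}}

```text
clock: 6.88
position: [0.5132, 0.3143, 0.1909]
orientation: [0.703, -0.702, 0.075, -0.083]
ft_force: [0.2, 0.1, -0.5]
width: 0.0599
```

Run:
```python
from h import *
T=tcp();print(yaw(T),T.round(4));s=env.read_state();print(s["joints"],s["qd"])
```

```text
-12.840382392280368 [[ 9.749e-01  1.150e-02  2.222e-01  5.132e-01]
 [-2.222e-01  2.000e-04  9.750e-01  3.143e-01]
 [ 1.120e-02 -9.999e-01  2.800e-03  1.909e-01]
 [ 0.000e+00  0.000e+00  0.000e+00  1.000e+00]]
[-0.13114648  0.48211167 -0.6254823   1.70504693  0.32680806  1.04976666
 -1.08905822] [ 1.71170813e-03  9.93507459e-04  1.26708113e-03  5.29819625e-05
 -3.73145343e-04 -4.97294621e-04 -5.58935496e-04]
```

Request:
{"fn": "servo_tool", "kwargs": {"plan": [{"dx":-0.002,"dy":0.018,"dz":0,"twist":0,"claw":0.06},{"dx":-0.002,"dy":0.018,"dz":0,"twist":0,"claw":0.06},{"dx":0,"dy":0.018,"dz":0,"twist":0,"claw":0.06},{"dx":0,"dy":0,"dz":0,"twist":0,"claw":0.06}]}}

```text
clock: 7.38
position: [0.509, 0.3148, 0.1317]
orientation: [0.703, -0.703, 0.076, -0.082]
ft_force: [1.1, 0.6, 0.7]
width: 0.0601
```

Run:
```python
from h import *
T=tcp();p=eyes.snapshot("wrist");save(p,"w6");print(yaw(T),T.round(4))
```

```text
-12.83490239795665 [[ 9.750e-01  9.500e-03  2.221e-01  5.090e-01]
 [-2.221e-01 -8.000e-04  9.750e-01  3.148e-01]
 [ 9.400e-03 -1.000e+00  1.400e-03  1.317e-01]
 [ 0.000e+00  0.000e+00  0.000e+00  1.000e+00]]
```

View pics/w6.png

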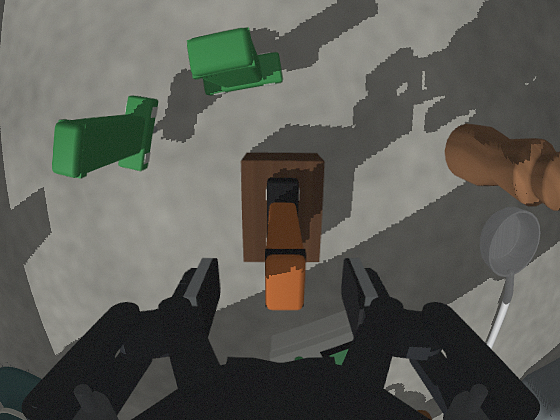

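Request:
{"fn": "servo_tool", "kwargs": {"plan": [{"dx":0.001,"dy":0.015,"dz":0,"twist":0,"claw":0.06},{"dx":0,"dy":0.012,"dz":0,"twist":0,"claw":0.06},{"dx":0,"dy":0.003,"dz":0,"twist":0,"claw":0.06},{"dx":0,"dy":0,"dz":0,"twist":0,"claw":0.06}]}}

```text
clock: 7.92
position: [0.5112, 0.3152, 0.1013]
orientation: [0.703, -0.702, 0.075, -0.083]
ft_force: [-0.4, 0.7, 1.0]
width: 0.0602
```

Run:
```python
from h import *
T=tcp();p=eyes.snapshot("wrist");save(p,"w7");print(yaw(T),T.round(4))
```

```text
-12.835655809498391 [[ 9.750e-01  1.150e-02  2.221e-01  5.112e-01]
 [-2.221e-01  4.000e-04  9.750e-01  3.152e-01]
 [ 1.110e-02 -9.999e-01  3.000e-03  1.013e-01]
 [ 0.000e+00  0.000e+00  0.000e+00  1.000e+00]]
```

View pics/w7.png

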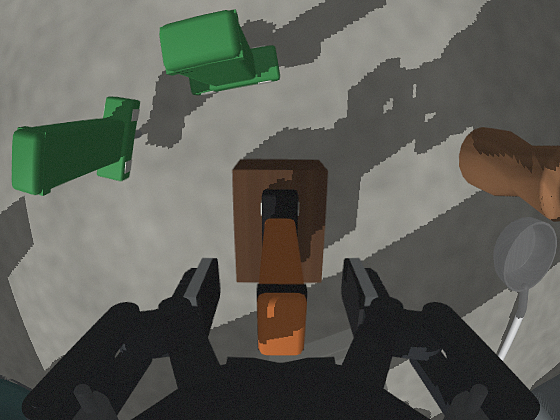

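Request:
{"fn": "servo_tool", "kwargs": {"plan": [{"dx":0,"dy":0,"dz":0,"twist":0,"claw":0.03},{"dx":0,"dy":0,"dz":0,"twist":0,"claw":0.01},{"dx":0,"dy":0,"dz":0,"twist":0,"claw":0.01},{"dx":0,"dy":0,"dz":0,"twist":0,"claw":0.01},{"dx":0,"dy":0,"dz":0,"twist":0,"claw":0.01},{"dx":0,"dy":0,"dz":0,"twist":0,"claw":0.01}], "newtons": 50}}

```text
clock: 8.72
position: [0.5115, 0.3154, 0.1023]
orientation: [0.704, -0.702, 0.075, -0.083]
ft_force: [-0.4, -0.5, -0.5]
width: 0.0174
```

Run:
```python
from h import *
T=tcp();p=eyes.snapshot("wrist");save(p,"w8");print(yaw(T),T.round(4));print(env.read_state()["moment"])
plan([(0.511,0.315,0.20,-12.8)],.02)
```

```text
-12.841709308458944 [[ 0.9749  0.0127  0.2222  0.5115]
 [-0.2222  0.001   0.975   0.3154]
 [ 0.0121 -0.9999  0.0038  0.1023]
 [ 0.      0.      0.      1.    ]]
[0.03616783 0.08051558 0.00315193]
dx -0.000 dy -0.020 dz -0.000 tw -0.0
dx -0.000 dy -0.020 dz -0.000 tw -0.0
dx -0.000 dy -0.020 dz -0.000 tw -0.0
dx -0.000 dy -0.020 dz -0.000 tw -0.0
dx -0.000 dy -0.020 dz -0.000 tw -0.0
-- [0.511 0.315 0.2  ] -12.8
```

View pics/w8.png

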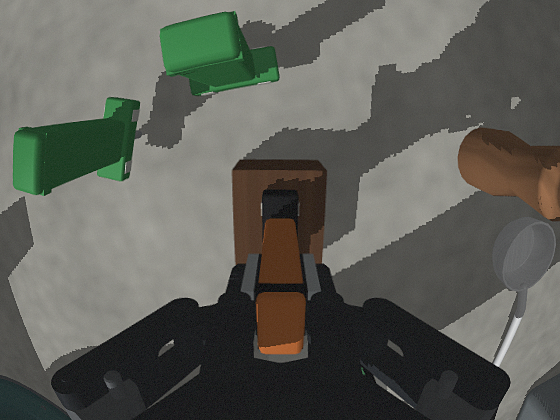

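Request:
{"fn": "servo_tool", "kwargs": {"plan": [{"dx":0,"dy":-0.008,"dz":0,"twist":0,"claw":0.01},{"dx":0,"dy":-0.015,"dz":0,"twist":0,"claw":0.01},{"dx":0,"dy":-0.02,"dz":0,"twist":0,"claw":0.01},{"dx":0,"dy":-0.02,"dz":0,"twist":0,"claw":0.01},{"dx":0,"dy":-0.015,"dz":0,"twist":0,"claw":0.01},{"dx":0,"dy":-0.008,"dz":0,"twist":0,"claw":0.01},{"dx":0,"dy":0,"dz":0,"twist":0,"claw":0.01}]}}

```text
clock: 9.65
position: [0.5107, 0.3158, 0.1965]
orientation: [0.704, -0.701, 0.074, -0.084]
ft_force: [0.7, -0.4, -1.9]
width: 0.0172
```

Run:
```python
from h import *
T=tcp();p=eyes.snapshot("wrist");save(p,"w9");print(yaw(T),T.round(4));s=env.read_state();print(s["ft_force"],s["moment"])
p=eyes.snapshot("scene");save(p,"s2");cv2.imwrite("pics/z7.png",cv2.resize(p["pixels"][100:270,340:520],None,fx=4,fy=4,interpolation=cv2.INTER_CUBIC)[:600])
```

```text
-12.829533426884653 [[ 0.9749  0.0155  0.222   0.5107]
 [-0.222   0.0023  0.975   0.3158]
 [ 0.0146 -0.9999  0.0057  0.1965]
 [ 0.      0.      0.      1.    ]]
[-0.25909207 -0.11233596 -1.46206338] [-0.04198343  0.02035722 -0.0376802 ]
```

View pics/w9.png

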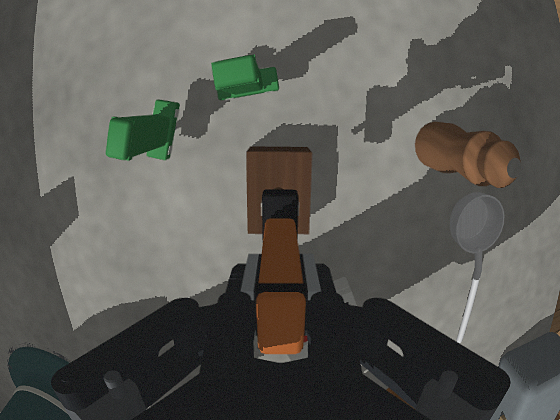

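View pics/z7.png

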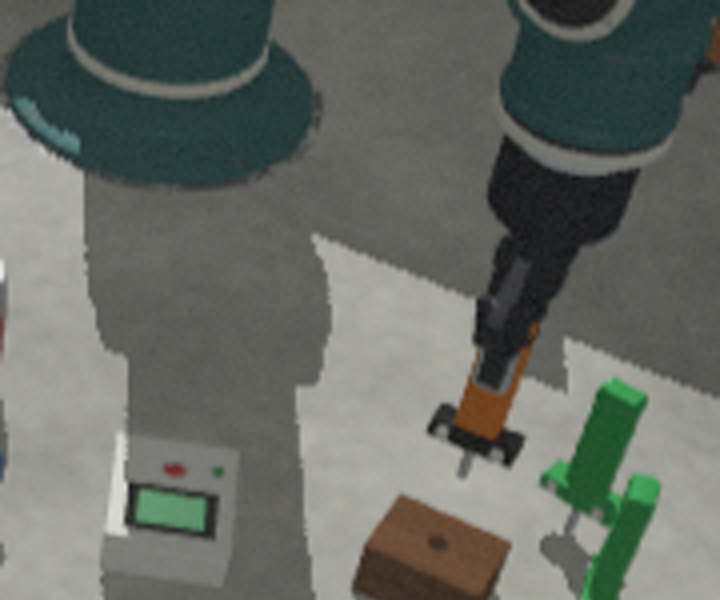

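Run:
```python
from h import *
p=eyes.snapshot("wrist");p={k:p[k] for k in p}
I=np.eye(4)
def ony(uv,y):
    o,d=ray(p,uv,I);return o+d*((y-o[1])/d[:,1])[:,None]
print("top face front/back",ony([(281,292),(281,350),(258,320),(304,320)],-.0467).round(4).tolist())
print("bar top far corners",ony([(262,190),(299,190)],.0433).round(4).tolist(), "handle base",ony([(264,220),(298,220)],.0433).round(4).tolist())
for n,box in [("w2",(180,215,210,250)),("w3",(275,310,280,312))]:
    im=cv2.imread(f"pics/{n}.png").astype(int);T=np.load(n+"T.npy")
    m=(im[...,2]-im[...,1]>50)
    M=np.zeros_like(m);a,b,c,d=box;M[a:b,c:d]=m[a:b,c:d];v,u=np.nonzero(M)
    print(n,M.sum(),u.mean(),v.mean(),onz(p,[(u.mean(),v.mean())],.033,T).round(4))
im=cv2.imread("pics/w9.png");cv2.imwrite("pics/z8.png",cv2.resize(im[180:360,220:340],None,fx=3.3,fy=3.3,interpolation=cv2.INTER_CUBIC))
im=cv2.imread("pics/w2.png");cv2.imwrite("pics/z9.png",cv2.resize(im[140:230,190:290],None,fx=6,fy=6,interpolation=cv2.INTER_CUBIC))
```

```text
top face front/back [[-0.0001, -0.0467, 0.0161], [-0.0, -0.0467, -0.0116], [-0.0086, -0.0467, 0.0036], [0.0084, -0.0467, 0.0036]]
bar top far corners [[-0.0113, 0.0433, 0.0298], [0.0107, 0.0433, 0.0298]] handle base [[-0.0104, 0.0433, 0.0109], [0.0104, 0.0433, 0.0109]]
w2 72 228.41666666666666 195.05555555555554 [[0.4981 0.1335 0.033 ]]
w3 50 296.48 292.22 [[0.4982 0.1323 0.033 ]]
```

View pics/z8.png

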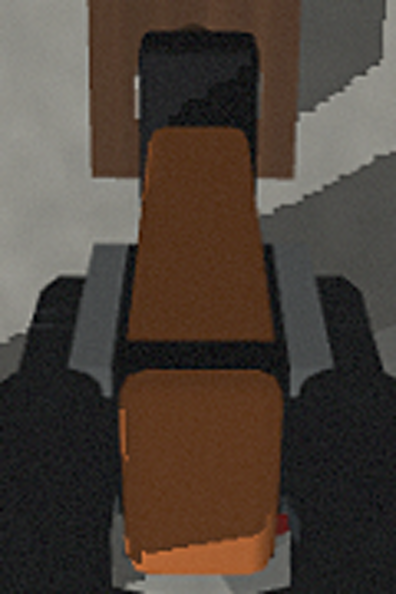

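View pics/z9.png

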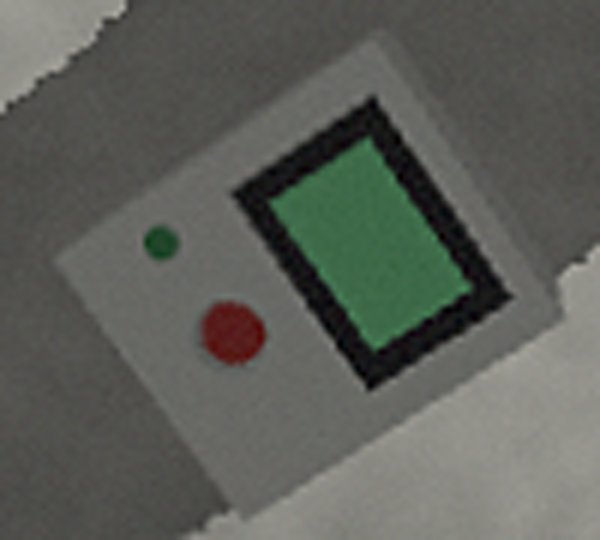

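Run:
```python
from h import *
p=eyes.snapshot("wrist")
I=np.eye(4)
def ony(uv,y):
    o,d=ray(p,uv,I);return o+d*((y-o[1])/d[:,1])[:,None]
print(ony([(281,353.3)],-.0467)[0,2]+.014,ony([(281,189.5)],.0573)[0,2]-.028,ony([(281,218.5)],.0433)[0,2]-.014)
T=tcp();print(T.round(4))
# tip target over button: tip at TCP+0.0873*ytool
for tz in (0,):
    tip=T[:3,3]+.0873*T[:3,1]+tz*T[:3,2];print("tip",tip.round(4))
d=np.array([.498,.1333])-tip[:2];print(d)
w=(T[0,3]+d[0],T[1,3]+d[1],.185,-12.8)
plan([w],.045)
```

```text
0.0005651153970354806 -0.0014179094210834582 -0.002112036436317454
[[ 0.975   0.0137  0.2218  0.5103]
 [-0.2218  0.0015  0.9751  0.3155]
 [ 0.013  -0.9999  0.0045  0.1952]
 [ 0.      0.      0.      1.    ]]
tip [0.5115 0.3156 0.1079]
[-0.01346744 -0.18233087]
dx 0.005 dy 0.002 dz -0.036 tw -0.0
dx 0.005 dy 0.002 dz -0.036 tw -0.0
dx 0.005 dy 0.002 dz -0.036 tw -0.0
dx 0.005 dy 0.002 dz -0.036 tw -0.0
dx 0.005 dy 0.002 dz -0.036 tw -0.0
-- [0.497 0.133 0.185] -12.8
```

Request:
{"fn": "servo_tool", "kwargs": {"plan": [{"dx":0.003,"dy":0,"dz":-0.02,"twist":0,"claw":0.01},{"dx":0.006,"dy":0,"dz":-0.04,"twist":0,"claw":0.01},{"dx":0.006,"dy":0,"dz":-0.04,"twist":0,"claw":0.01},{"dx":0.006,"dy":0,"dz":-0.04,"twist":0,"claw":0.01},{"dx":0.005,"dy":0,"dz":-0.027,"twist":0,"claw":0.01},{"dx":0.002,"dy":0,"dz":-0.01,"twist":0,"claw":0.01},{"dx":0,"dy":0,"dz":0,"twist":0,"claw":0.01}]}}

```text
clock: 10.72
position: [0.4956, 0.1264, 0.1917]
orientation: [0.703, -0.702, 0.077, -0.083]
ft_force: [0.8, 1.0, -1.2]
width: 0.0172
```

Run:
```python
from h import *
T=tcp();print(yaw(T),T.round(4))
p=eyes.snapshot("wrist");save(p,"w10")
print("tip",T[:3,3]+.0873*T[:3,1])
p=eyes.snapshot("scene");save(p,"s3");cv2.imwrite("pics/z10.png",cv2.resize(p["pixels"][120:260,320:460],None,fx=4,fy=4,interpolation=cv2.INTER_CUBIC)[:600])
```

```text
-12.97618379357123 [[ 9.744e-01  9.000e-03  2.245e-01  4.956e-01]
 [-2.245e-01 -6.000e-04  9.745e-01  1.264e-01]
 [ 8.900e-03 -1.000e+00  1.400e-03  1.917e-01]
 [ 0.000e+00  0.000e+00  0.000e+00  1.000e+00]]
tip [0.49641027 0.12639028 0.10443471]
```

View pics/w10.png

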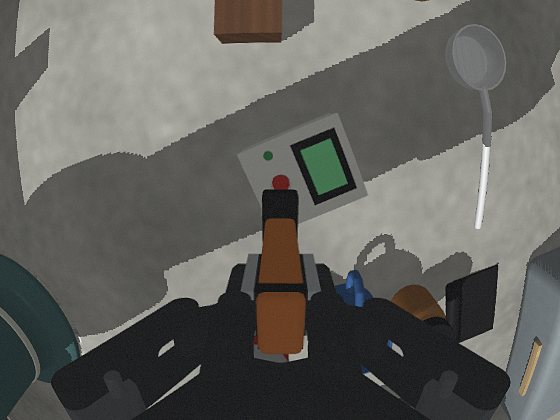

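View pics/z10.png

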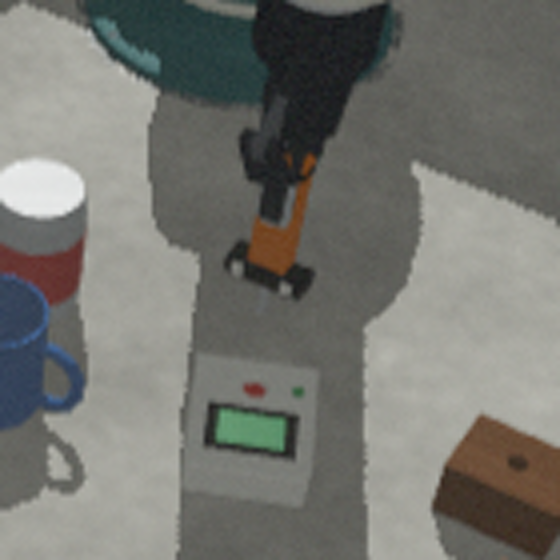

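Run:
```python
from h import *
T=tcp();p=eyes.snapshot("wrist");im=p["pixels"].astype(int)
m=(im[...,2]-im[...,1]>50);m[:165]=0;m[200:]=0;m[:,:260]=0;m[:,300:]=0
v,u=np.nonzero(m);print(u.min(),u.max(),v.min(),v.max(),u.mean());
print("btn far edge/left/right",onz(p,[(u.mean(),v.min()-.5),(u.min()-.5,182.5),(u.max()+.5,182.5)],.033,T).round(4).tolist())
print(onz(p,[(u.mean(),182.5)],.033,T).round(4))
ps=eyes.snapshot("scene")
print("tip scene at z",[onz(ps,[(385.6,196.4)],z).round(4).tolist() for z in (.1014,.1044,.1074)])
im=ps["pixels"].astype(int);m=(im[...,2]-im[...,1]>45);m[:205]=0;m[225:]=0;m[:,:375]=0;m[:,395:]=0
v,u=np.nonzero(m);print(u.mean(),v.mean(),onz(ps,[(u.mean(),v.mean())],.033))
cv2.imwrite("pics/z11.png",cv2.resize(ps["pixels"][170:230,360:420],None,fx=10,fy=10,interpolation=cv2.INTER_CUBIC))
```

```text
273 288 177 188 280.54285714285714
btn far edge/left/right [[0.4999, 0.141, 0.033], [0.4911, 0.137, 0.033], [0.506, 0.1336, 0.033]]
[[0.4986 0.1353 0.033 ]]
tip scene at z [[[0.4858, 0.1268, 0.1014]], [[0.4891, 0.1272, 0.1044]], [[0.4925, 0.1275, 0.1074]]]
383.22222222222223 217.0 [[0.49535167 0.13230631 0.033     ]]
```

View pics/z11.png

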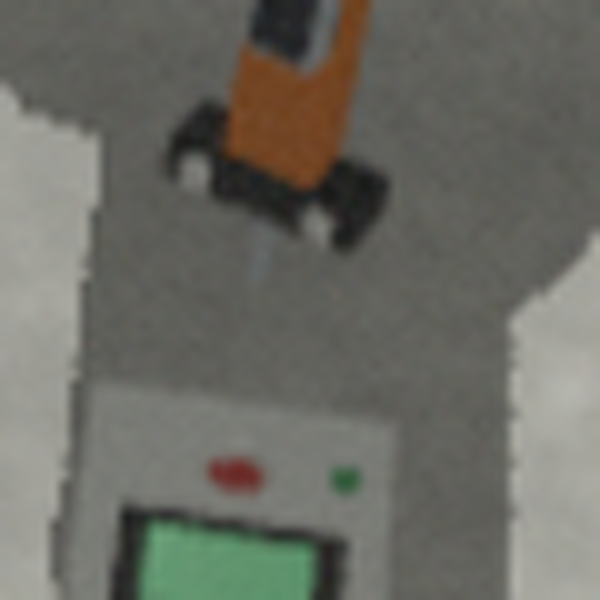

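Request:
{"fn": "servo_tool", "kwargs": {"plan": [{"dx":0,"dy":0.01,"dz":0.003,"twist":0,"claw":0.01},{"dx":0,"dy":0.018,"dz":0.003,"twist":0,"claw":0.01},{"dx":0,"dy":0.016,"dz":0,"twist":0,"claw":0.01},{"dx":0,"dy":0.008,"dz":0,"twist":0,"claw":0.01},{"dx":0,"dy":0,"dz":0,"twist":0,"claw":0.01}]}}

```text
clock: 11.55
position: [0.4966, 0.1362, 0.1347]
orientation: [0.703, -0.702, 0.076, -0.08]
ft_force: [-0.2, -1.3, -0.5]
width: 0.0174
```

Run:
```python
from h import *
T=tcp();print(yaw(T),T.round(4))
print("tip",T[:3,3]+.0873*T[:3,1])
p=eyes.snapshot("wrist");save(p,"w11")
ps=eyes.snapshot("scene");save(ps,"s4");cv2.imwrite("pics/z12.png",cv2.resize(ps["pixels"][180:240,350:410],None,fx=10,fy=10,interpolation=cv2.INTER_CUBIC))
```

```text
-12.661062800252186 [[ 9.757e-01  6.600e-03  2.192e-01  4.966e-01]
 [-2.192e-01  5.000e-04  9.757e-01  1.362e-01]
 [ 6.400e-03 -1.000e+00  2.000e-03  1.347e-01]
 [ 0.000e+00  0.000e+00  0.000e+00  1.000e+00]]
tip [0.49716009 0.13622187 0.04742104]
```

View pics/z12.png

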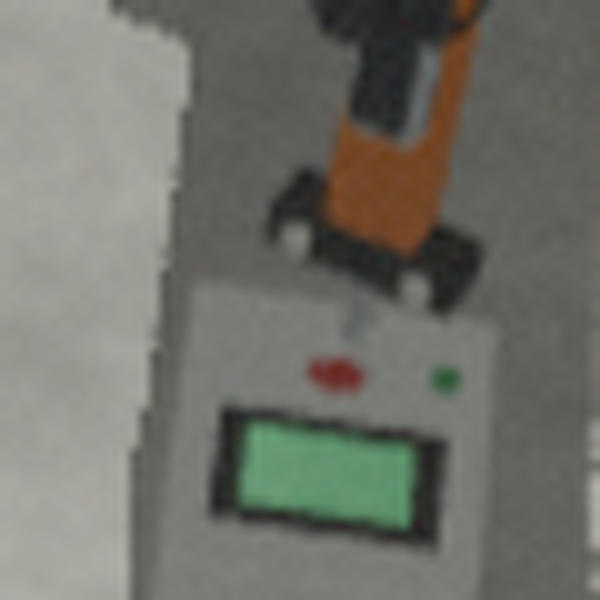

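View pics/w11.png

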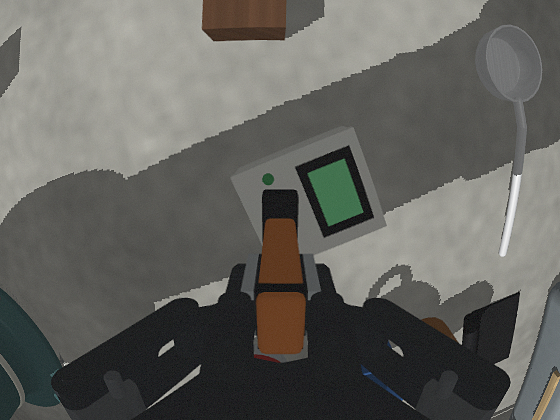

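Run:
```python
from h import *
ps=eyes.snapshot("scene")
t=onz(ps,[(384.7,212.8)],.0474)[0];b=onz(ps,[(383.1,216.8)],.033)[0];print(t,b,t-b)
```

```text
[0.49244945 0.13374163 0.0474    ] [0.4947007  0.13179487 0.033     ] [-0.00225126  0.00194676  0.0144    ]
```

Request:
{"fn": "servo_tool", "kwargs": {"plan": [{"dx":0.002,"dy":0,"dz":-0.002,"twist":0,"claw":0.01},{"dx":0,"dy":0.005,"dz":0,"twist":0,"claw":0.01},{"dx":0,"dy":0,"dz":0,"twist":0,"claw":0.01}]}}

```text
clock: 12.08
position: [0.4994, 0.1334, 0.1314]
orientation: [0.703, -0.702, 0.075, -0.082]
ft_force: [0.4, -0.0, -1.3]
width: 0.0176
```

Run:
```python
from h import *
T=tcp();print(yaw(T),T.round(4))
print("tip",T[:3,3]+.0873*T[:3,1],env.read_state()["ft_force"])
ps=eyes.snapshot("scene");save(ps,"s5");cv2.imwrite("pics/z13.png",cv2.resize(ps["pixels"][180:240,350:410],None,fx=10,fy=10,interpolation=cv2.INTER_CUBIC))
```

```text
-12.709588865466495 [[ 9.755e-01  1.020e-02  2.200e-01  4.994e-01]
 [-2.200e-01  7.000e-04  9.755e-01  1.334e-01]
 [ 9.800e-03 -9.999e-01  2.900e-03  1.314e-01]
 [ 0.000e+00  0.000e+00  0.000e+00  1.000e+00]]
tip [0.50029507 0.13350246 0.04414577] [ 0.41717484 -0.04022149 -1.33979789]
```

View pics/z13.png

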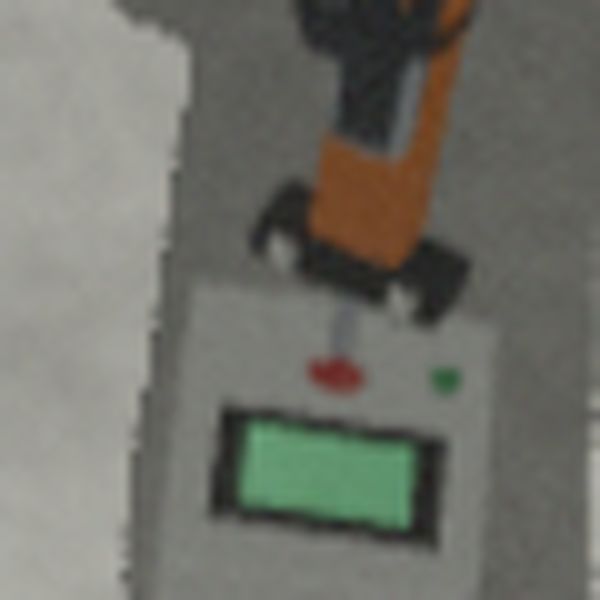

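Request:
{"fn": "servo_tool", "kwargs": {"plan": [{"dx":-0.001,"dy":0.006,"dz":0,"twist":0,"claw":0.01},{"dx":0,"dy":0.005,"dz":0,"twist":0,"claw":0.01},{"dx":0,"dy":0.001,"dz":0,"twist":0,"claw":0.01}]}}

```text
clock: 12.5
position: [0.4987, 0.1338, 0.1189]
orientation: [0.703, -0.702, 0.074, -0.082]
ft_force: [0.6, -0.6, 1.1]
width: 0.0178
```

Run:
```python
from h import *
T=tcp();print(yaw(T),T.round(4)[:,1])
print("tip",T[:3,3]+.0873*T[:3,1],env.read_state()["ft_force"])
ps=eyes.snapshot("scene");save(ps,"s6");cv2.imwrite("pics/z14.png",cv2.resize(ps["pixels"][180:240,350:410],None,fx=10,fy=10,interpolation=cv2.INTER_CUBIC))
```

```text
-12.704552249257212 [ 1.090e-02  9.000e-04 -9.999e-01  0.000e+00]
tip [0.49969326 0.1339192  0.03162238] [ 0.63233072 -0.59896786  1.07079001]
```

View pics/z14.png

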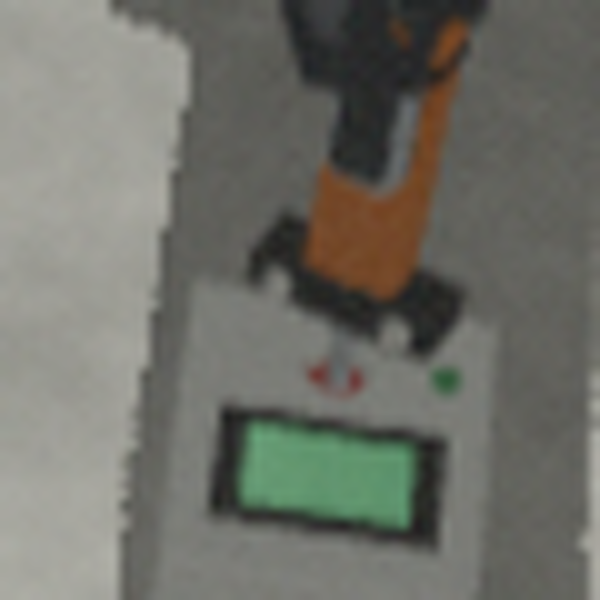

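Request:
{"fn": "servo_tool", "kwargs": {"plan": [{"dx":0,"dy":0.002,"dz":0,"twist":0,"claw":0.01},{"dx":0,"dy":0.0015,"dz":0,"twist":0,"claw":0.01},{"dx":0,"dy":0.0015,"dz":0,"twist":0,"claw":0.01}]}}

```text
clock: 12.92
position: [0.4994, 0.1342, 0.1152]
orientation: [0.703, -0.702, 0.074, -0.083]
ft_force: [-8.9, -2.2, 34.6]
width: 0.0174
```

Run:
```python
from h import *
T=tcp();print(yaw(T),T.round(4)[:,1])
print("tip",T[:3,3]+.0873*T[:3,1],env.read_state()["ft_force"])
```

```text
-12.702586046750197 [ 1.240e-02  6.000e-04 -9.999e-01  0.000e+00]
tip [0.50051808 0.13427222 0.02789156] [-8.92060687 -2.22963249 34.55525721]
```

Request:
{"fn": "servo_tool", "kwargs": {"plan": [{"dx":0,"dy":-0.003,"dz":0,"twist":0,"claw":0.01},{"dx":0,"dy":-0.01,"dz":0,"twist":0,"claw":0.01},{"dx":0,"dy":-0.02,"dz":0,"twist":0,"claw":0.01},{"dx":0,"dy":-0.03,"dz":0,"twist":0,"claw":0.01},{"dx":0,"dy":-0.035,"dz":0,"twist":0,"claw":0.01},{"dx":0,"dy":-0.035,"dz":0,"twist":0,"claw":0.01},{"dx":0,"dy":-0.02,"dz":0,"twist":0,"claw":0.01},{"dx":0,"dy":0,"dz":0,"twist":0,"claw":0.01}]}}

```text
clock: 13.92
position: [0.4966, 0.1343, 0.2752]
orientation: [0.704, -0.702, 0.074, -0.082]
ft_force: [-0.3, 0.9, -2.0]
width: 0.0178
```

Run:
```python
from h import *
T=tcp();print(yaw(T),T.round(4))
print("tip",T[:3,3]+.0865*T[:3,1],env.read_state()["ft_force"],env.read_state()["joints"])
p=eyes.snapshot("wrist");save(p,"w12")
p=eyes.snapshot("scene");save(p,"s7")
A=np.linspace(15,-30.2,11)[1:];r=np.linspace(.515,.578,10)
plan([(q*np.cos(np.radians(a)),q*np.sin(np.radians(a)),.27,y) for q,a,y in zip(r,A,np.linspace(-12.7,-90,11)[1:])],.1,20)
```

```text
-12.652013196655787 [[ 9.757e-01  1.230e-02  2.190e-01  4.966e-01]
 [-2.190e-01  9.000e-04  9.757e-01  1.343e-01]
 [ 1.180e-02 -9.999e-01  3.600e-03  2.752e-01]
 [ 0.000e+00  0.000e+00  0.000e+00  1.000e+00]]
tip [0.49771317 0.13439635 0.18868402] [-0.34242231  0.92818986 -2.03006349] [ 0.24250271  0.21979659 -0.65175358  1.82406879  0.15075991  1.13432087
 -0.68089183]
dx 0.019 dy 0.003 dz -0.037 tw 7.8
-- [0.506 0.094 0.27 ] -20.4
dx 0.026 dy -0.000 dz -0.033 tw 7.7
-- [0.519 0.054 0.27 ] -28.2
dx 0.028 dy -0.000 dz -0.032 tw 7.7
-- [0.529 0.013 0.27 ] -35.9
dx 0.030 dy -0.000 dz -0.030 tw 7.7
-- [ 0.535 -0.029  0.27 ] -43.6
dx 0.032 dy -0.000 dz -0.029 tw 7.7
-- [ 0.538 -0.072  0.27 ] -51.4
dx 0.034 dy -0.000 dz -0.028 tw 7.7
-- [ 0.538 -0.115  0.27 ] -59.1
dx 0.036 dy -0.000 dz -0.026 tw 7.7
-- [ 0.534 -0.16   0.27 ] -66.8
dx 0.037 dy -0.000 dz -0.024 tw 7.7
-- [ 0.526 -0.204  0.27 ] -74.5
dx 0.039 dy -0.000 dz -0.023 tw 7.7
-- [ 0.515 -0.247  0.27 ] -82.3
dx 0.041 dy -0.000 dz -0.021 tw 7.7
-- [ 0.5   -0.291  0.27 ] -90.0
```

View pics/w12.png

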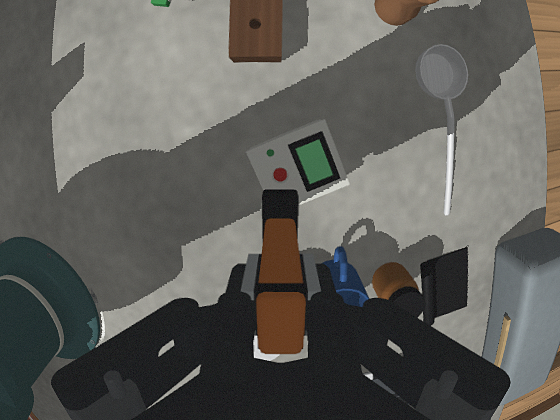

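View pics/s7.png

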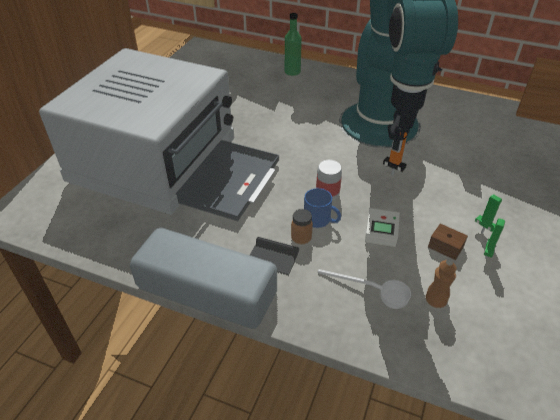

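Request:
{"fn": "servo_tool", "kwargs": {"plan": [{"dx":0.019,"dy":0,"dz":-0.037,"twist":7.7,"claw":0.01},{"dx":0.026,"dy":0,"dz":-0.033,"twist":7.7,"claw":0.01},{"dx":0.028,"dy":0,"dz":-0.032,"twist":7.7,"claw":0.01},{"dx":0.03,"dy":0,"dz":-0.03,"twist":7.7,"claw":0.01},{"dx":0.032,"dy":0,"dz":-0.029,"twist":7.7,"claw":0.01},{"dx":0.034,"dy":0,"dz":-0.028,"twist":7.7,"claw":0.01},{"dx":0.036,"dy":0,"dz":-0.026,"twist":7.7,"claw":0.01},{"dx":0.037,"dy":0,"dz":-0.024,"twist":7.7,"claw":0.01},{"dx":0.02,"dy":0,"dz":-0.012,"twist":7.7,"claw":0.01},{"dx":0.01,"dy":0,"dz":-0.006,"twist":4,"claw":0.01},{"dx":0,"dy":0,"dz":0,"twist":0,"claw":0.01}]}}

```text
clock: 15.4
position: [0.5065, -0.2481, 0.2584]
orientation: [-0.507, 0.509, -0.496, 0.488]
ft_force: [0.5, 1.4, -0.7]
width: 0.0174
```

Run:
```python
from h import *
T=tcp();print(yaw(T),T.round(4))
print("tip",T[:3,3]+.0865*T[:3,1],env.read_state()["joints"].round(2))
p=eyes.snapshot("wrist");save(p,"w13");np.save("w13T.npy",T)
```

```text
-88.2089651682355 [[ 0.0313 -0.0104  0.9995  0.5065]
 [-0.9995  0.0059  0.0313 -0.2481]
 [-0.0062 -0.9999 -0.0102  0.2584]
 [ 0.      0.      0.      1.    ]]
tip [ 0.50563325 -0.24757006  0.17189619] [ 0.59  0.3  -0.23  1.72  0.07  1.14 -1.2 ]
```

View pics/w13.png

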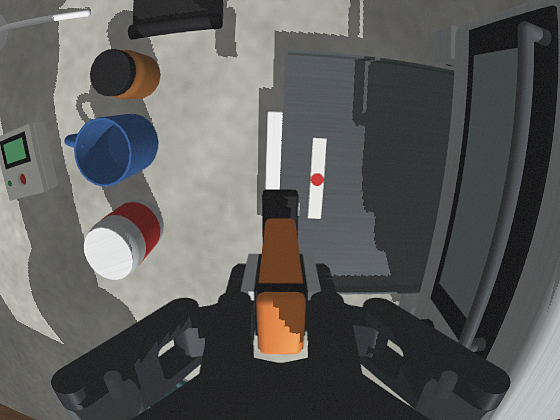

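Run:
```python
from h import *
T=np.load("w13T.npy");p=eyes.snapshot("wrist");im=p["pixels"].astype(int)
m=(im[...,2]-im[...,1]>60);M=np.zeros_like(m);M[165:195,300:335]=m[165:195,300:335];v,u=np.nonzero(M)
d=onz(p,[(u.mean(),v.mean())],.017,T)[0];print("dot",u.mean(),v.mean(),M.sum(),d.round(4))
s=(im.min(2)>150);S=np.zeros_like(s);S[130:225,300:335]=s[130:225,300:335]
S=(S|M);v,u=np.nonzero(S);P=onz(p,np.c_[u,v],.017,T)[:,:2]
c=P.mean(0);w=np.linalg.svd(P-c,full_matrices=False);print("stripe",S.sum(),c.round(4),w[2][0],np.degrees(np.arctan2(w[2][0][1],w[2][0][0])),P.min(0),P.max(0))
```

```text
dot 317.23664122137404 179.41221374045801 131 [ 0.4973 -0.2913  0.017 ]
stripe 1089 [ 0.4987 -0.2913] [-0.99998577  0.00533441] 179.6943591554384 [ 0.44718149 -0.29982889] [ 0.54791749 -0.28272568]
```

Request:
{"fn": "servo_tool", "kwargs": {"plan": [{"dx":0.015,"dy":0,"dz":-0.004,"twist":1.2,"claw":0.01},{"dx":0.016,"dy":0,"dz":-0.003,"twist":0.8,"claw":0.01},{"dx":0.009,"dy":0,"dz":0,"twist":0,"claw":0.01},{"dx":0.002,"dy":0,"dz":0,"twist":0,"claw":0.01},{"dx":0,"dy":0,"dz":0,"twist":0,"claw":0.01}]}}

```text
clock: 16.12
position: [0.5009, -0.2912, 0.2581]
orientation: [0.499, -0.501, 0.504, -0.496]
ft_force: [0.5, -0.7, -0.7]
width: 0.0173
```

Run:
```python
from h import *
T=tcp();print(yaw(T),T.round(4))
tip=T[:3,3]+.0865*T[:3,1]-.001*T[:3,2];print("tip",tip.round(4), "tool dx,dz need",(T[:3,:3].T@(np.array([.4985,-.2908,.027])-tip)).round(4))
p=eyes.snapshot("wrist");save(p,"w14");np.save("w14T.npy",T)
p=eyes.snapshot("scene");save(p,"s8");cv2.imwrite("pics/z15.png",cv2.resize(p["pixels"][110:230,190:310],None,fx=5,fy=5,interpolation=cv2.INTER_CUBIC))
```

```text
-89.94795401047901 [[ 9.000e-04 -1.000e-02  9.999e-01  5.009e-01]
 [-1.000e+00  6.400e-03  1.000e-03 -2.912e-01]
 [-6.500e-03 -9.999e-01 -1.000e-02  2.581e-01]
 [ 0.000e+00  0.000e+00  0.000e+00  1.000e+00]]
tip [ 0.4991 -0.2907  0.1717] tool dx,dz need [0.0011 0.1446 0.0009]
```

View pics/w14.png

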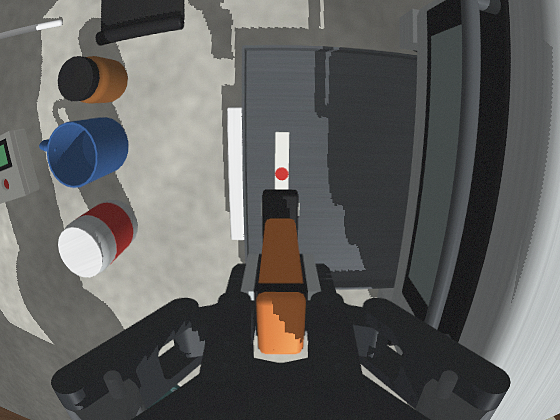

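View pics/z15.png

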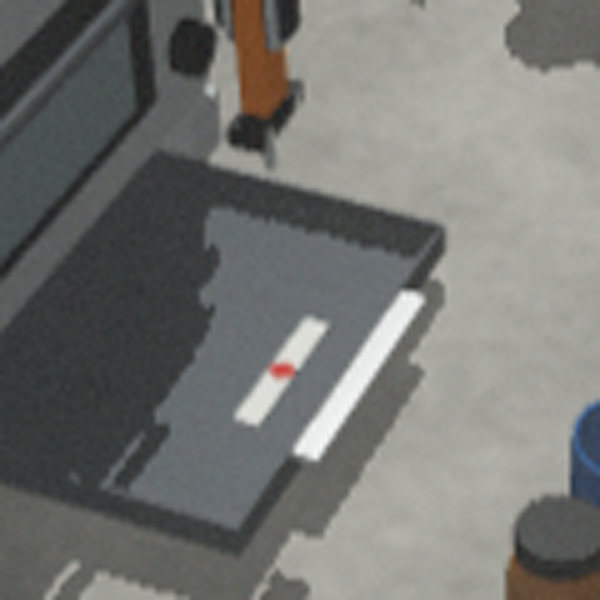

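Request:
{"fn": "servo_tool", "kwargs": {"plan": [{"dx":0.001,"dy":0.012,"dz":0.001,"twist":0.2,"claw":0.01},{"dx":0,"dy":0.022,"dz":0,"twist":0,"claw":0.01},{"dx":0,"dy":0.025,"dz":0,"twist":0,"claw":0.01},{"dx":0,"dy":0.025,"dz":0,"twist":0,"claw":0.01},{"dx":0,"dy":0.018,"dz":0,"twist":0,"claw":0.01},{"dx":0,"dy":0.01,"dz":0,"twist":0,"claw":0.01},{"dx":0,"dy":0,"dz":0,"twist":0,"claw":0.01}]}}

```text
clock: 17.1
position: [0.5008, -0.2889, 0.1391]
orientation: [0.499, -0.501, 0.505, -0.495]
ft_force: [-0.5, 0.1, -1.6]
width: 0.0174
```

Run:
```python
from h import *
T=tcp();print(yaw(T),T.round(4))
tip=T[:3,3]+.0865*T[:3,1]-.001*T[:3,2];print("tip",tip.round(4), "tool dx,dz need",(T[:3,:3].T@(np.array([.4985,-.2908,.027])-tip)).round(4))
p=eyes.snapshot("wrist");save(p,"w15");np.save("w15T.npy",T)
p=eyes.snapshot("scene");save(p,"s9");cv2.imwrite("pics/z16.png",cv2.resize(p["pixels"][140:220,210:290],None,fx=7.5,fy=7.5,interpolation=cv2.INTER_CUBIC))
```

```text
-90.00505210454087 [[-1.000e-04 -1.110e-02  9.999e-01  5.008e-01]
 [-1.000e+00  7.800e-03 -0.000e+00 -2.889e-01]
 [-7.800e-03 -9.999e-01 -1.110e-02  1.391e-01]
 [ 0.000e+00  0.000e+00  0.000e+00  1.000e+00]]
tip [ 0.4988 -0.2882  0.0526] tool dx,dz need [ 0.0028  0.0256 -0.0001]
```

View pics/w15.png

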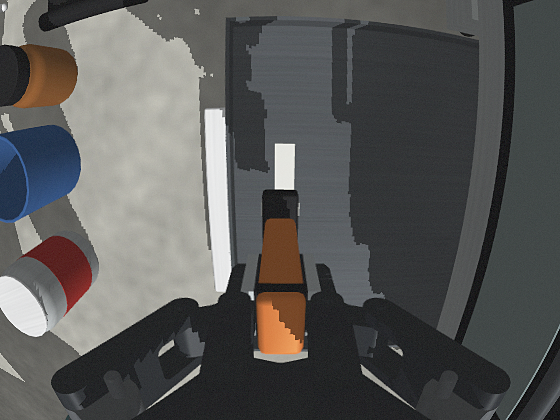

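View pics/z16.png

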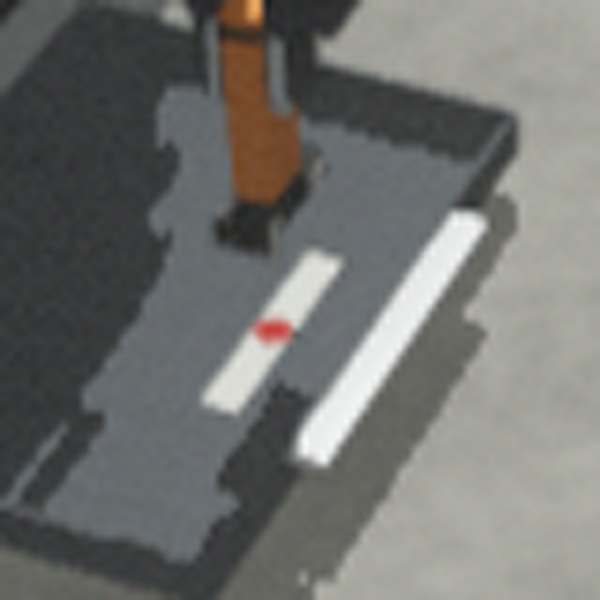

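Run:
```python
from h import *
T=np.load("w15T.npy");p=eyes.snapshot("wrist");im=p["pixels"].astype(int)
s=(im.min(2)>150);S=np.zeros_like(s);S[135:188,265:305]=s[135:188,265:305];v,u=np.nonzero(S);k=v<185
P=onz(p,np.c_[u,v][k],.017,T);print("stripe y",P[:,1].min(),P[:,1].max(),P[:,1].mean(),"end x",P[:,0].max())
ps=eyes.snapshot("scene")
print("tip",onz(ps,[(245.9,173.2)],.0526),"dot",onz(ps,[(246.1,183.6)],.017))
```

```text
stripe y -0.29806434133092385 -0.28210627044919395 -0.29014857465505534 end x 0.5474039262679901
tip [[ 0.48876802 -0.29414911  0.0526    ]] dot [[ 0.49527509 -0.2923065   0.017     ]]
```

Request:
{"fn": "servo_tool", "kwargs": {"plan": [{"dx":0.001,"dy":0.008,"dz":0,"twist":0,"claw":0.01},{"dx":0,"dy":0.006,"dz":0,"twist":0,"claw":0.01},{"dx":0,"dy":0.002,"dz":0,"twist":0,"claw":0.01},{"dx":0,"dy":0,"dz":0,"twist":0,"claw":0.01}]}}

```text
clock: 17.8
position: [0.5015, -0.2906, 0.1241]
orientation: [0.499, -0.5, 0.504, -0.497]
ft_force: [1.0, -1.6, -2.0]
width: 0.0176
```

Run:
```python
from h import *
T=tcp();print(yaw(T),T.round(4))
tip=T[:3,3]+.0865*T[:3,1]-.001*T[:3,2];print("tip",tip.round(4), "tool dx,dz need",(T[:3,:3].T@(np.array([.4985,-.2908,.027])-tip)).round(4))
p=eyes.snapshot("scene");save(p,"s10");cv2.imwrite("pics/z17.png",cv2.resize(p["pixels"][150:200,220:270],None,fx=12,fy=12,interpolation=cv2.INTER_CUBIC))
p=eyes.snapshot("top");save(p,"t10");cv2.imwrite("pics/z18.png",cv2.resize(p["pixels"][190:300,290:400],None,fx=5,fy=5,interpolation=cv2.INTER_CUBIC))
```

```text
-90.02368637670574 [[-4.000e-04 -8.100e-03  1.000e+00  5.015e-01]
 [-1.000e+00  5.800e-03 -4.000e-04 -2.906e-01]
 [-5.800e-03 -1.000e+00 -8.100e-03  1.241e-01]
 [ 0.000e+00  0.000e+00  0.000e+00  1.000e+00]]
tip [ 0.4998 -0.2901  0.0376] tool dx,dz need [ 0.0008  0.0107 -0.0013]
```

View pics/z17.png

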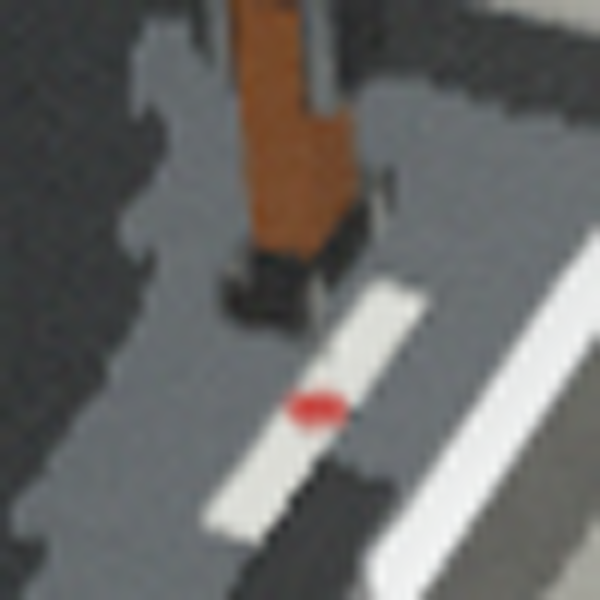

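View pics/z18.png

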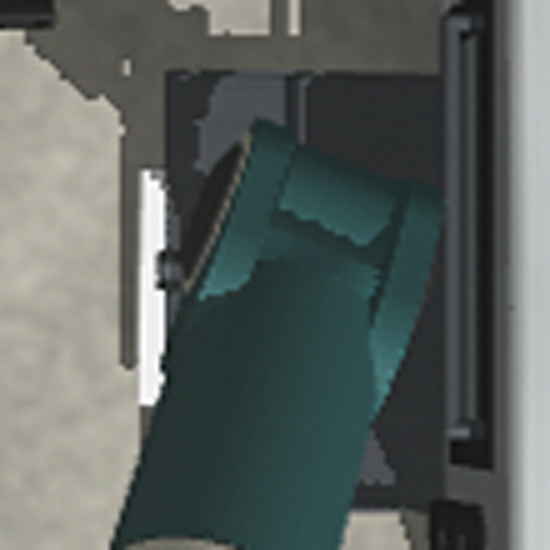

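```bash
cat >> h.py <<'E'
def proj(p,X):
    Rm=q2R(p["orientation"]); c=(np.atleast_2d(X)-np.array(p["origin"]))@Rm
    m=np.array(p["mtx"]); return np.c_[m[0,0]*c[:,0]/c[:,2]+m[0,2],m[1,1]*c[:,1]/c[:,2]+m[1,2]]
E
python3 - <<'E'
from h import *
T=tcp();p=eyes.snapshot("scene")
tip=T[:3,3]+.0865*T[:3,1]-.001*T[:3,2]
# probe axes: x=toolx,y=toolz,z=-tooly
Rp=np.c_[T[:3,0],T[:3,2],-T[:3,1]]
bias=np.array([-.003,-.0017,0])
def pt(x,y,z): return tip+Rp@np.array([x,y,z])+bias
im=cv2.resize(p["pixels"][150:200,220:270],None,fx=12,fy=12,interpolation=cv2.INTER_CUBIC)
def px(X): return tuple(int(round(v)) for v in ((proj(p,X)[0]-[220,150]+.5)*12-.5))
def box(hx,hy,z0,z1,c):
    C={(i,j,k):px(pt(i*hx,j*hy,k)) for i in(-1,1) for j in(-1,1) for k in(z0,z1)}
    for a in C:
        for b in C:
            if sum(x!=y for x,y in zip(a,b))==1: cv2.line(im,C[a],C[b],c,1)
box(.011,.028,.03,.044,(0,255,255));box(.009,.014,.044,.09,(255,0,255));box(.0035,.0035,0,.03,(0,255,0))
d=np.array([.4985,-.2908,.017])+bias;cv2.circle(im,px(d),4,(255,0,0),-1)
print(px(pt(0,0,0)),px(d))
cv2.imwrite("pics/z19.png",im)
E
```

```text
(313, 351) (318, 409)
```

View pics/z19.png

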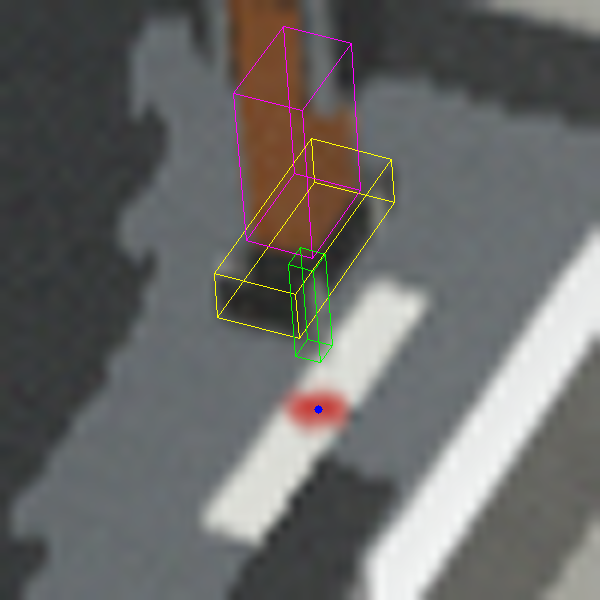

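Request:
{"fn": "servo_tool", "kwargs": {"plan": [{"dx":0.001,"dy":0.005,"dz":-0.001,"twist":0.1,"claw":0.01},{"dx":0.0005,"dy":0.004,"dz":0,"twist":0.1,"claw":0.01},{"dx":0,"dy":0.001,"dz":0,"twist":0,"claw":0.01},{"dx":0,"dy":0,"dz":0,"twist":0,"claw":0.01}]}}

```text
clock: 18.45
position: [0.5005, -0.2923, 0.1138]
orientation: [0.498, -0.499, 0.504, -0.498]
ft_force: [-0.3, 0.1, -1.2]
width: 0.0174
```

Run:
```python
from h import *
T=tcp();print(yaw(T),T.round(4));p=eyes.snapshot("scene");save(p,"s11")
tip=T[:3,3]+.0865*T[:3,1]-.001*T[:3,2];print("tip",tip.round(4), "need",(T[:3,:3].T@(np.array([.4985,-.2908,.027])-tip)).round(4))
Rp=np.c_[T[:3,0],T[:3,2],-T[:3,1]]
bias=np.array([-.003,-.0017,0])
def pt(x,y,z): return tip+Rp@np.array([x,y,z])+bias
im0=cv2.resize(p["pixels"][150:200,220:270],None,fx=12,fy=12,interpolation=cv2.INTER_CUBIC)
im=im0.copy()
def px(X): return tuple(int(round(v)) for v in ((proj(p,X)[0]-[220,150]+.5)*12-.5))
def box(hx,hy,z0,z1,c):
    C={(i,j,k):px(pt(i*hx,j*hy,k)) for i in(-1,1) for j in(-1,1) for k in(z0,z1)}
    for a in C:
        for b in C:
            if sum(x!=y for x,y in zip(a,b))==1: cv2.line(im,C[a],C[b],c,1)
box(.011,.028,.03,.044,(0,255,255));box(.009,.014,.044,.09,(255,0,255));box(.0035,.0035,0,.03,(0,255,0))
cv2.imwrite("pics/z20.png",np.hstack([im0[150:480,100:500],im[150:480,100:500]]))
```

```text
-90.24858480368727 [[-0.0043 -0.0076  1.      0.5005]
 [-1.      0.0055 -0.0043 -0.2923]
 [-0.0055 -1.     -0.0076  0.1138]
 [ 0.      0.      0.      1.    ]]
tip [ 0.4988 -0.2918  0.0273] need [-0.001   0.0003 -0.0003]
```

View pics/z20.png

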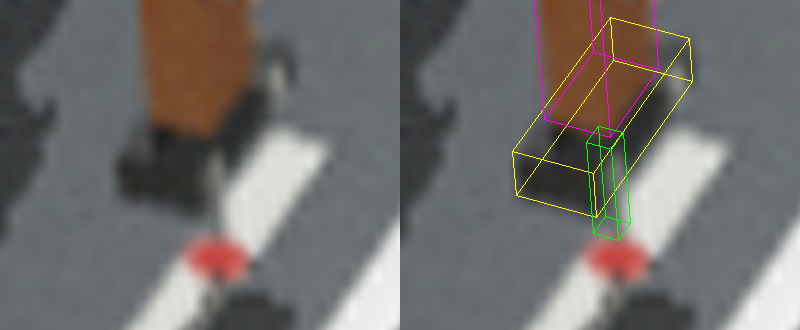

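Run:
```python
from h import *
s=env.read_state();print(s["clock"],np.abs(s["qd"]).max(),s["ft_force"].round(1) if hasattr(s["ft_force"],"round") else s["ft_force"],s["width"],tcp()[:3,3])
p=eyes.snapshot("scene");save(p,"s12")
```

```text
18.5 0.0027628994675058262 [ 0.6  0.4 -0.4] 0.01757760311324158 [ 0.50051558 -0.29230998  0.11381919]
```

View pics/s12.png

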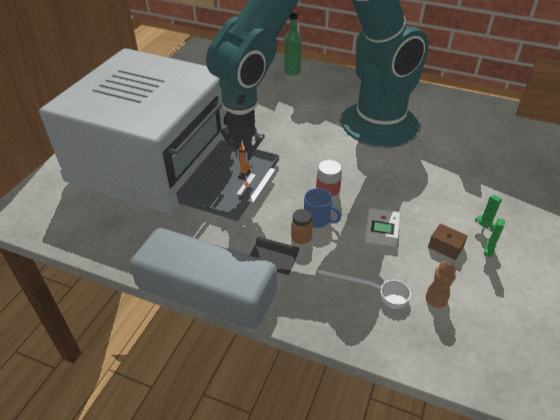

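Nothing in the scene looks moved: the mug is at (318,207), the tray's dot is where it was, and the ladle and mill have not shifted. The probe is held over the dot at about (246,180).

```bash
python3 -c "
from rig import env
print(env.hand_in())"
```

```text
the job is handed in; nothing more can be done
None
```

The job is handed in: I took the orange probe out of its stand, pressed the reader's zero button and carried the probe to the tray. It is being held still over the red dot, in the gripper.

- **Button press:** I pushed onto the bottom stop; the upward force rose to about 35 N, and the tip's estimated height of 28 mm matches the bottom stop at 29 mm. The sideways force was about 9 N at that moment. I did not photograph the button while it was held down.
- **Carry:** the tip was at least about 17 cm up while it passed over the mug, jar and tin.
- **Final pose:** the tip is about 1 mm sideways from the dot and about 10 mm above the tray floor. The bar is within about 0.5° of the stripe and the tool's tilt is about 0.5°. The arm is still, no contact force shows, and the grip width is 17.5 mm.
- **Disturbance:** in the last scene picture the tray, mug, jar, tin, scraper, ladle and mill look where they were.

Two checks disagreed:
- **Dot position:** the scene camera placed the dot 3–4 mm from where the top and wrist cameras had it. I used the top and wrist values, and the last enlarged scene crop showed the tip right above the dot.
- **Tip offset:** one scene-camera tip reading, with the tip still about 36 mm above the tray floor, differed from the arm's own by 4 mm sideways and 7 mm along the stripe. The steel barely showed against the tray there. With the probe lowered, overlaying its shape on the picture agreed to about 1 mm.

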